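# Set up the plaster still life for the drawing lesson

## Robot

A 6-joint arm with a two-finger parallel gripper is mounted at the origin on the work surface. World frame = base frame: x ahead of the robot, y to its left, z up, the work surface at z = 0. Lengths are in m, angles in degrees, forces in N, time in s.
With the tool pointing down it reaches from about 0.25 to 0.725 m from the base axis. Payload 9.7 kg.
Tool frame: the origin (TCP) lies between the finger pads; the fingertips stand 11 mm ahead of it and the grasp point (between the pads) lies 8 mm behind it; z points along the fingers, y is the direction in which the jaws open and shut (so a half turn about z gives the same grasp; the last joint's range is limited). The gripper opens to 85 mm and grips with 20 to 120 N. Pads are 22 mm wide; open, the fingers measure 114 mm over their backs; the gripper's body (76 mm by 85 mm) begins 54 mm behind the grasp point. The pads swing forward as they close: fully open they stand 13 mm farther back than shut.
Start: joints at [77.12, 4.979, 10.078, 95.1, 0, 90], TCP at [0.123, 0.536, 0.242] pointing down, gripper open.
Joint ranges: [-179.16, 179.16], [-48.56, 103.87], [-65.8, 70.77], [-126.05, 130.52], [-82.76, 87.17], [-180, 180]. Speed limits (degrees/s): [127.2, 127.2, 147.25, 180, 180, 180].

## Interface

Orientations are given as [roll, pitch, yaw] about the fixed x, y, z axes, in that order (R = Rz(yaw) Ry(pitch) Rx(roll)).
In Python, from workcell import bot gives the robot as it stands.
- The arm moves only by the tool play_rows, never from a script. Its argument "targets" is a list of rows, each an object of numbers: "fingers": the gripper command: -1 is shut, 1 is fully open, values between are in proportion; "x", "y", "z": the shift along the tool's x, y, z in m; "wx", "wy", "wz": the turn, a rotation vector about the tool's x, y, z in degrees. In form: [{"fingers": .., "x": .., "y": .., "z": .., "wx": .., "wy": .., "wz": ..}, ...]. A call has 1 to 20 rows; each row is the pose to reach, as a shift and turn from the pose commanded when the call began, along the tool's axes at that moment; what a row does not reach only later rows make up. A row lasts 1/12 s, in which the tool goes at most 41.7 mm and 7.16 degrees, less where a joint would pass 70% of its speed; a pose out of reach is approached as far as the arm can. A call with a gripper value outside its range is refused whole. The fingers move at their own pace and stop on an object; "grip_force" is the grip in N (left out, the last holds). Time passes only in rows, so rows that repeat a pose let the fingers close. It gives the time, the measured TCP pose, the force and the opening at its end, in the units of the state.
- bot.get_obs(): the state, without advancing time (a new reading comes with each control period).
- bot.camera(name): name is "scene" or "top"; returns (picture, depth): 384x512x3 uint8, blue, green, red; 384x512 float32, m along the optical axis (not along the pixel's ray), 0 where there is no reading.
- bot.get_calibration(name): a dict with "fx", "fy", "cx", "cy" (pixels), "distortion" ([k1, k2, p1, p2, k3] as OpenCV has them; the pictures are not rectified), "camera_from_world" (4x4, takes a point from world to camera coordinates). Camera axes: x right, y down, z forward; pixel columns grow to the right and rows downward; lengths in m; the calibration is good to about 2 mm. A picture is of the moment at which its call begins. get_calibration takes no time and is no camera call.
- bot.job_done(): hands the job in, once; it reports no verdict.
Trained networks look in the newest picture that a camera, given by its name, has taken for a name from the list of things; names that differ only in an ending like _2 or _b are one class to them, and where a whole thing is asked for, a point or a joint stands for the part that bears it (a point fixed in the world has none). Each returns a list of dicts, best first, with "confidence" (0 to 1); they miss things now and then, are a little off and sometimes report something else, mostly with a low value. They report only what shows in the picture. A call takes as long as a camera call.
- bot.look_for(query, camera): "extent" ([left, top, right, bottom] in pixels, round what is visible of it).
- bot.outline_of(query, camera): "region" (384x512 bool, what is visible of it) and "extent" ([left, top, right, bottom] in pixels, round what is visible of it).
- bot.place_of(query, camera): "point" ([row, column] in pixels: a listed point, or the origin of a listed thing).
The state is a dict: "time": time; "q": joint angles; "qd": joint speeds; "joint_efforts": joint torques, N m; "ee_pos": TCP position; "tcp_rot": TCP orientation; "wrist_force": force on the tool from outside, world axes, zero at the start; "torque": the same for the moment, N m; "opening": finger opening in m.
Only numpy, scipy, OpenCV 4.12 (cv2) and the standard library are available. Lean on these libraries where they do the work, as an engineer would, in place of code of your own. Each camera call takes 0.05 s, during which the arm holds its last target.

## Task

Set up the plaster still life on the drawing board, square to the board, with the robot's side as the front: stand the square block midway between the two heavy casts (column base and relief plate), the ball inside the raised ring of the relief plate, the cylinder straight in front of the column base and the six-sided prism straight behind the block, these last two each about two fingers' width (35 mm) clear of that neighbour. Stand the hand upright on the middle of the block, palm to the front. Let no cast topple, and leave the half apple lying where it is, in front of the plate.

Things in the scene. Friction and masses are not known exactly. Their poses are not given: they have to be found in the camera images.
- board: the drawing board on which the still life is set up: a flat wooden board 285 mm front to back, 350 mm wide, 15 mm thick, fixed on the blue sheet. Origin at its underside, at the point exactly midway between the two heavy casts (150 mm behind its front edge), so the top face is at +15 mm. Its x axis points away from the robot (to the back of the still life), y to the left, z up; -x is the front, the robot's side. It may lie on the robot's left or right, turned up to 0.12 rad
- column: heavy plaster cast of a column base, fixed on the drawing board and standing 120 mm to the left or the right of the board's origin (it varies): square foot 100 x 100 x 22 mm, round mouldings up to 99 mm diameter above, total height 75 mm. Origin at the centre of its underside, on the board's top; axes as the board's
- plate: heavy square plaster relief plate, fixed lying on the drawing board 120 mm from the board's origin on the other side from the column base: 110 x 110 x 22 mm with a raised ring in the middle of its top (inner diameter 56 to 60 mm, outer 80 mm, 4 mm high). Origin at the centre of its underside, on the board's top; axes as the board's. The ball's place is the flat inside the ring, 22 mm above the origin
- block_c (a point): centre of the loose square plaster block, 64 x 64 mm in plan (x, y) and 44 mm high, 0.2 kg. The five loose casts stand upright at the start on a plywood carrying board 12 mm thick beside the drawing board, the hand in the middle and the others around it
- casthand_c (a point): half-way up the loose plaster cast of a child's hand, standing fingers up on a round foot (58 mm diameter): total height 135 mm, this point 68 mm above its underside, on the upright axis. At this height the flat palm is 26 mm thick (along x) and 58 mm wide (along y), with the thumb (16 mm thick) beyond it on the +y side, to 46 mm from the axis. -x is the way the palm faces (it faces the robot's side within about 0.65 rad at the start), z up; 0.24 kg
- cylinder_c (a point): centre of the loose upright plaster cylinder, 54 mm diameter, 85 mm high, 0.21 kg
- prism_c (a point): centre of the loose upright six-sided plaster prism, 50 mm across the flats, 100 mm high, 0.24 kg; its flats face along x and at every 60 degrees from it
- ball_c (a point): centre of the loose plaster ball, 64 mm diameter with a flat foot of 24 mm diameter under it, on which it stands with its centre 29.7 mm above the support, 0.15 kg
- apple_c (a point): centre of the loose plaster half apple (52 mm diameter, 28 mm high, lying on its flat cut side) that is already in its place on the drawing board, about 105 mm in front of the middle of the relief plate; to be left where it is

How it is judged:
By the outcome, as a careful person would: the job done as asked, in the order asked, and still so for the second after the job is handed in, with the robot touching nothing.
It also fails if it takes over 141 s, if anything falls off the work surface, if the arm or the gripper's body presses on something with over 40 N, if the wrist force passes 120 N, or if a joint passes its speed limit or range.

## Working session

There is one attempt and no reset: what is moved stays moved. The work goes in short steps, Python scripts to look and compute and a tool call to move; the robot and the scene stay as the last step left them, time stands still between calls to the robot, and variables do not carry over. Pictures are saved under pics/ and viewed, and the job is handed in when it is done.

Besides the shell and the picture viewer there is one more tool, called by a JSON object that holds its "op" and its "data", one argument or row to a line. play_rows: Moves the arm, as the interface text tells. Its arguments: {"type":"object","properties":{"targets":{"type":"array","items":{"type":"object","properties":{"fingers":{"type":"number"},"x":{"type":"number"},"y":{"type":"number"},"z":{"type":"number"},"wx":{"type":"number"},"wy":{"type":"number"},"wz":{"type":"number"}}}},"grip_force":{"type":"number"}},"required":["targets"]}

```bash
ls; mkdir -p pics
python3 - <<'E'
from workcell import bot
import cv2,numpy as np
o=bot.get_obs()
for k,v in o.items(): print(k,np.round(v,4))
for n in ("scene","top"):
    p,d=bot.camera(n); cv2.imwrite(f"pics/{n}0.png",p); np.save(f"pics/{n}0.npy",d)
    c=bot.get_calibration(n); print(n,{k:np.round(v,4).tolist() for k,v in c.items()})
E
```

```text
pics
time 0.0
q [7.71200e+01 5.01040e+00 1.00332e+01 9.51002e+01 1.10000e-03 9.00013e+01]
qd [-0.0505  0.0287 -0.0734  0.0113 -0.0039 -0.0273]
joint_efforts [ 2.10000e-03 -5.20382e+01  4.64809e+01  1.60000e-02  2.00000e-04
  0.00000e+00]
ee_pos [0.1225 0.5359 0.2416]
tcp_rot [-1.799226e+02 -1.100000e-03  1.671187e+02]
wrist_force [ 0.185  -0.2944 -1.1396]
torque [-0.0088  0.0687  0.0575]
opening 0.0858
scene {'fx': 413.329, 'fy': 413.329, 'cx': 259.17, 'cy': 195.8484, 'distortion': [-0.112, 0.0, 0.0, 0.0, 0.0], 'camera_from_world': [[-0.4591, 0.8881, -0.0225, 0.2287], [0.5349, 0.2561, -0.8052, -0.219], [-0.7093, -0.3817, -0.5926, 1.5195], [0.0, 0.0, 0.0, 1.0]]}
top {'fx': 436.1838, 'fy': 436.1838, 'cx': 255.9296, 'cy': 196.3433, 'distortion': [-0.1105, 0.0, 0.0, 0.0, 0.0], 'camera_from_world': [[0.0096, -0.9999, 0.0088, -0.0003], [-0.983, -0.011, -0.1834, 0.5199], [0.1835, -0.0069, -0.983, 0.9709], [0.0, 0.0, 0.0, 1.0]]}
```

View pics/scene0.png

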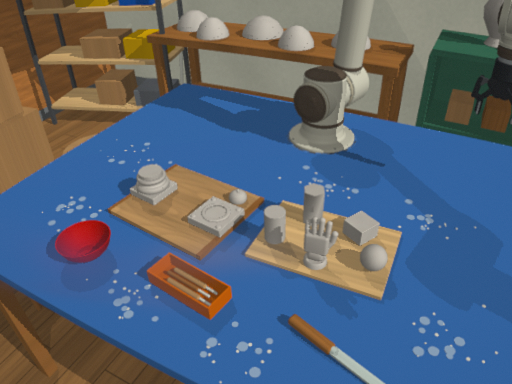

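View pics/top0.png

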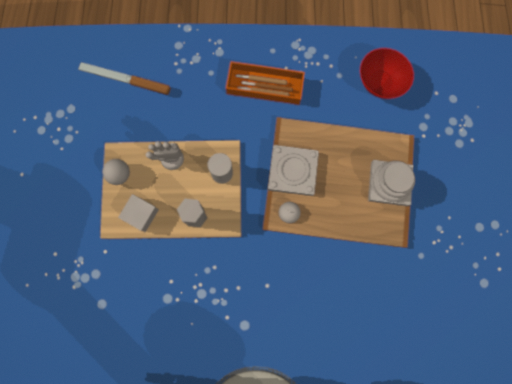

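The robot's base is at the bottom of the top view. The drawing board is on the right: plate around (294,170), column around (392,182), apple (289,212). The carrying board is on the left, with the ball (116,171), hand (167,155), block (139,213), cylinder (220,168) and prism (191,212).

```bash
cat > h.py <<'E'
from workcell import bot
import cv2,numpy as np
def und(c,uv):
    K=np.array([[c['fx'],0,c['cx']],[0,c['fy'],c['cy']],[0,0,1]])
    return cv2.undistortPoints(np.array(uv,float).reshape(-1,1,2),K,np.array(c['distortion'])).reshape(-1,2)
def ray(n,uv):
    c=bot.get_calibration(n);T=np.array(c['camera_from_world']);R,t=T[:3,:3],T[:3,3]
    xy=und(c,uv);d=np.c_[xy,np.ones(len(xy))]@R
    return -R.T@t,d
def onz(n,uv,z):
    o,d=ray(n,uv); return o+d*((z-o[2])/d[:,2])[:,None]
def cloud(n,d):
    h,w=d.shape;v,u=np.mgrid[:h,:w]
    o,r=ray(n,np.c_[u.ravel(),v.ravel()])
    return (o+r*d.ravel()[:,None]).reshape(h,w,3)
def proj(n,P):
    c=bot.get_calibration(n);T=np.array(c['camera_from_world'])
    K=np.array([[c['fx'],0,c['cx']],[0,c['fy'],c['cy']],[0,0,1]])
    return cv2.projectPoints(np.array(P,float).reshape(-1,3),cv2.Rodrigues(T[:3,:3])[0],T[:3,3],K,np.array(c['distortion']))[0].reshape(-1,2)
def tri(uvs):
    A=np.zeros((3,3));b=np.zeros(3)
    for n,uv in uvs.items():
        o,d=ray(n,[uv]);d=d[0]/np.linalg.norm(d[0]);M=np.eye(3)-np.outer(d,d);A+=M;b+=M@o
    return np.linalg.solve(A,b)
E
python3 - <<'E'
from h import *
for n in ("scene","top"):
    bot.camera(n)
names="board column plate block_c casthand_c cylinder_c prism_c ball_c apple_c".split()
for q in names:
    uv={}
    for n in ("scene","top"):
        r=bot.place_of(q,n)
        print(q,n,[(np.round(x['point'],1).tolist(),round(x['confidence'],2)) for x in r[:3]])
        if r: uv[n]=r[0]['point'][::-1]
    if len(uv)==2: print('   tri',np.round(tri(uv),4))
E
```

```text
board scene [([210.6, 185.2], 0.81), ([218.8, 216.0], 0.16)]
board top [([180.5, 342.8], 0.79)]
   tri [ 0.5718 -0.2093 -0.0112]
column scene [([192.2, 149.8], 0.58)]
column top [([181.9, 390.0], 0.74)]
   tri [ 0.5686 -0.3291  0.0134]
plate scene [([221.6, 214.9], 0.72)]
plate top [([170.6, 293.7], 0.73)]
   tri [ 0.593  -0.0874  0.0068]
block_c scene [([225.8, 359.5], 0.7)]
block_c top [([211.1, 140.8], 0.66)]
   tri [0.482  0.2779 0.0414]
casthand_c scene [([240.4, 318.0], 0.76)]
casthand_c top [([150.4, 166.2], 0.65)]
   tri [0.6192 0.2157 0.0803]
cylinder_c scene [([220.8, 277.2], 0.71)]
cylinder_c top [([171.3, 222.8], 0.64)]
   tri [0.5745 0.0873 0.0594]
prism_c scene [([202.5, 313.6], 0.57)]
prism_c top [([217.7, 192.1], 0.7)]
   tri [0.4663 0.1492 0.0634]
ball_c scene [([255.1, 376.2], 0.56)]
ball_c top [([171.7, 118.3], 0.79)]
   tri [0.5747 0.3409 0.0457]
apple_c scene [([195.3, 240.0], 0.59)]
apple_c top [([211.0, 283.5], 0.91), ([173.7, 292.2], 0.44)]
   tri [ 0.4891 -0.0624  0.0347]
```

Run:
```python
from h import *
import cv2
for n in("scene","top"):
    P=cloud(n,np.load(f"pics/{n}0.npy"))
    m=(np.abs(P[...,0]-.45)<.3)&(np.abs(P[...,1])<.4)
    z=P[...,2]
    print(n,np.histogram(z[m],bins=np.arange(-.01,.16,.005)))
p=cv2.imread("pics/top0.png");cv2.imwrite("pics/topA.png",cv2.resize(p[120:260,90:430],None,fx=2.3,fy=2.3,interpolation=cv2.INTER_CUBIC))
p=cv2.imread("pics/scene0.png");cv2.imwrite("pics/sceneA.png",cv2.resize(p[150:300,100:410],None,fx=2.5,fy=2.5,interpolation=cv2.INTER_CUBIC))
```

```text
scene (array([    0,  1714, 16891,  1110,  4900,  5948,   434,   414,   295,
         972,   780,   272,   276,   680,   272,   226,   233,   209,
         186,   233,   268,   288,   187,    93,   201,   104,    43,
          50,    43,    44,    37,    15,     1]), array([-0.01 , -0.005,  0.   ,  0.005,  0.01 ,  0.015,  0.02 ,  0.025,
        0.03 ,  0.035,  0.04 ,  0.045,  0.05 ,  0.055,  0.06 ,  0.065,
        0.07 ,  0.075,  0.08 ,  0.085,  0.09 ,  0.095,  0.1  ,  0.105,
        0.11 ,  0.115,  0.12 ,  0.125,  0.13 ,  0.135,  0.14 ,  0.145,
        0.15 ,  0.155]))
top (array([  695, 31818, 17079,  2944, 14771,  4105,   198,   155,   762,
        1771,   401,   152,   635,   544,   146,   186,   236,   270,
          89,   506,   393,   378,    84,   165,   345,    14,    12,
          31,    19,    38,    39,    11,     0]), array([-0.01 , -0.005,  0.   ,  0.005,  0.01 ,  0.015,  0.02 ,  0.025,
        0.03 ,  0.035,  0.04 ,  0.045,  0.05 ,  0.055,  0.06 ,  0.065,
        0.07 ,  0.075,  0.08 ,  0.085,  0.09 ,  0.095,  0.1  ,  0.105,
        0.11 ,  0.115,  0.12 ,  0.125,  0.13 ,  0.135,  0.14 ,  0.145,
        0.15 ,  0.155]))
```

View pics/topA.png

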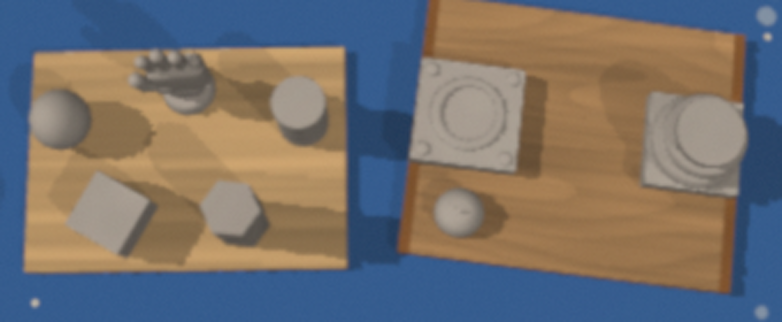

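View pics/sceneA.png

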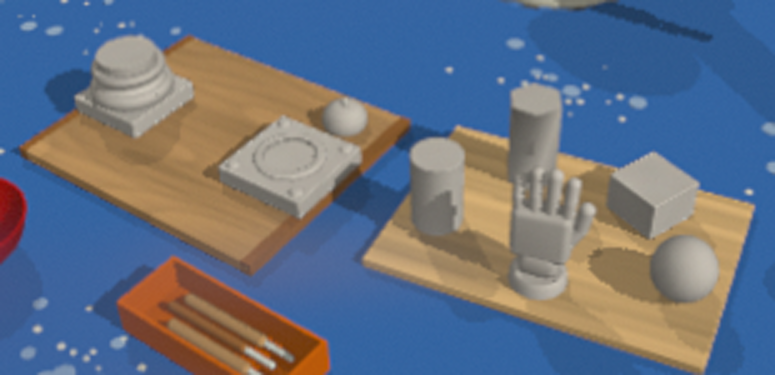

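Run:
```python
from h import *
D={n:np.load(f"pics/{n}0.npy") for n in("scene","top")}
def slab(n,c,r,z0,z1):
    P=cloud(n,D[n]).reshape(-1,3)
    m=(np.hypot(P[:,0]-c[0],P[:,1]-c[1])<r)&(P[:,2]>z0)&(P[:,2]<z1)
    return P[m]
def rep(name,c,r,z0,z1,rect=False):
    for n in D:
        Q=slab(n,c,r,z0,z1)
        if len(Q)<20: print(name,n,len(Q));continue
        if rect:
            (cx,cy),(w,h),a=cv2.minAreaRect((Q[:,:2]*1000).astype(np.float32)); s=(round(w,1),round(h,1),round(a,1))
        else:
            (cx,cy),rr=cv2.minEnclosingCircle((Q[:,:2]*1000).astype(np.float32)); s=2*rr
        print(name,n,len(Q),"mean",np.round(Q.mean(0)*1000,1),"zmed",round(np.median(Q[:,2])*1000,1),"fit",round(cx,1),round(cy,1),s)
rep("plate",(.593,-.087),.09,.031,.048,1)
rep("platering",(.593,-.087),.05,.0385,.048)
rep("colfoot",(.575,-.329),.08,.03,.05,1)
rep("coltop",(.569,-.329),.08,.083,.1)
rep("blk",(.482,.278),.06,.05,.07,1)
rep("cyl",(.5745,.087),.05,.092,.11)
rep("prism",(.466,.149),.05,.107,.125)
rep("hand",(.61,.21),.07,.02,.032)
rep("handpalm",(.61,.21),.07,.07,.09,1)
rep("handtop",(.61,.21),.07,.12,.16,1)
rep("apple",(.489,-.065),.05,.02,.06)
# ball sphere fit
from scipy.optimize import least_squares
for n in D:
    for nm,c,r in (("ball",(.575,.34),.032),):
        Q=slab(n,c,.05,.03,.09)
        f=least_squares(lambda p:np.linalg.norm(Q-p,axis=1)-r,[*c,.04],loss='soft_l1',f_scale=.002); print(nm,n,np.round(f.x*1000,1),len(Q),np.std(f.fun))
# board
for n in D:
    P=cloud(n,D[n]); 
    for nm,c,z0,z1 in(("board",(.57,-.21),.0075,.023),("carry",(.53,.22),.006,.02)):
        m=(np.abs(P[...,0]-c[0])<.24)&(np.abs(P[...,1]-c[1])<.24)&(P[...,2]>z0)&(P[...,2]<z1)
        m=cv2.morphologyEx(m.astype(np.uint8),cv2.MORPH_OPEN,np.ones((5,5)))>0
        k,l,s,_=cv2.connectedComponentsWithStats(m.astype(np.uint8)); m=l==1+np.argmax(s[1:,4])
        Q=P[m]; print(nm,n,len(Q),np.median(Q[:,2]),cv2.minAreaRect((Q[:,:2]*1000).astype(np.float32)))
    m=(np.abs(P[...,0]-.45)<.2)&(np.abs(P[...,1])<.02); print("table z?",np.median(P[...,2][(np.abs(P[...,0]-.45)<.2)&(np.abs(P[...,2])<.007)]))
```

```text
plate scene 1205 mean [593.5 -78.7  39.4] zmed 39.5 fit 575.7 -81.3 (112.7, 143.3, 83.3)
plate top 2076 mean [587.2 -82.5  36.7] zmed 36.6 fit 574.5 -81.2 (110.3, 141.9, 83.3)
platering scene 550 mean [595.2 -84.7  40.9] zmed 40.5 fit 592.9 -87.0 99.42262268066406
platering top 337 mean [589.1 -82.9  40.2] zmed 39.9 fit 593.4 -86.6 99.45370483398438
colfoot scene 325 mean [ 586.  -300.4   39.2] zmed 39.1 fit 563.4 -320.7 (100.9, 102.2, 82.8)
colfoot top 440 mean [ 549.3 -304.7   37.8] zmed 36.2 fit 561.3 -320.2 (100.9, 102.1, 83.0)
coltop scene 278 mean [ 567.  -318.7   89.8] zmed 90.2 fit 567.0 -318.4 78.29881286621094
coltop top 712 mean [ 560.9 -320.8   89. ] zmed 89.1 fit 561.6 -321.7 71.29906463623047
blk scene 490 mean [484.3 283.9  57.3] zmed 57.6 fit 479.7 283.6 (66.8, 68.4, 61.8)
blk top 742 mean [477.9 282.   55. ] zmed 55.0 fit 478.2 282.4 (64.5, 64.7, 60.7)
cyl scene 279 mean [588.2  91.5  98.6] zmed 99.0 fit 584.4 91.8 57.67201614379883
cyl top 413 mean [583.4  89.2  96.1] zmed 96.0 fit 584.1 90.0 53.92219161987305
prism scene 230 mean [480.2 151.7 113.8] zmed 114.2 fit 
[... 825 characters left out ...]
43. ] 569 0.001393567582565065
ball top [578.3 341.5  41.1] 569 0.0014158885525144738
board scene 4990 0.017126934832549567 ((569.519775390625, -202.84274291992188), (355.20062255859375, 291.4477233886719), 83.85574340820312)
carry scene 5643 0.013760728353471863 ((545.9223022460938, 214.83444213867188), (244.9110565185547, 340.2675476074219), 1.6251626014709473)
table z? 0.001917984186624977
board top 11796 0.014130713859502153 ((568.4708862304688, -202.2510986328125), (352.940185546875, 287.9693908691406), 83.25167083740234)
carry top 9597 0.01123843222649712 ((545.5697021484375, 214.29261779785156), (241.9481658935547, 337.661865234375), 1.3910064697265625)
table z? -0.0007735663192118825
```

Run:
```python
from h import *
from scipy.optimize import least_squares,minimize
D={n:np.load(f"pics/{n}0.npy") for n in("scene","top")}
C={n:cloud(n,D[n]).reshape(-1,3) for n in D}
C['scene'][:,2]-=.002; C['top'][:,2]+=.001
def slab(n,c,r,z0,z1):
    P=C[n]; m=(np.hypot(P[:,0]-c[0],P[:,1]-c[1])<r)&(P[:,2]>z0)&(P[:,2]<z1); return P[m]
for n in D:
    P=C[n]; 
    a=np.deg2rad(-6.5);R=np.array([[np.cos(a),-np.sin(a)],[np.sin(a),np.cos(a)]])
    L=(P[:,:2]-[.576,-.2015])@R
    m=(L[:,0]>-.062)&(L[:,0]<.08)&(np.abs(L[:,1]-.12)<.08)&(P[:,2]>.032)&(P[:,2]<.045)
    print("plate",n,cv2.minAreaRect((P[m,:2]*1000).astype(np.float32)))
    # hexagon fit by max-area overlap: support distances
    Q=slab(n,(.476,.150),.045,.107,.118)[:,:2]
    best=None
    for ang in np.arange(0,60,1.):
        t=np.deg2rad(ang+60*np.arange(3)); N=np.c_[np.cos(t),np.sin(t)]
        s=Q@N.T; hi=np.percentile(s,99,axis=0);lo=np.percentile(s,1,axis=0)
        w=(hi-lo); 
        if best is None or w.sum()<best[0]: best=(w.sum(),ang,w,np.linalg.lstsq(N,(hi+lo)/2,rcond=None)[0])
    print("prism",n,best)
    for z0,z1 in((.062,.075),(.075,.088),(.088,.1),(.1,.115),(.115,.14)):
        Q=slab(n,(.617,.213),.055,z0,z1)[:,:2]
        if len(Q)<15: print(z0,len(Q));continue
        l=cv2.fitLine((Q*1000).astype(np.float32),cv2.DIST_HUBER,0,.1,.1).ravel()
        print("hand",n,z0,len(Q),"dir",round(np.degrees(np.arctan2(l[1],l[0])),1),np.round(l[2:],1),np.round(Q.min(0)*1000),np.round(Q.max(0)*1000))
# ring circle & hand foot: edge points
for n in D:
    Q=slab(n,(.617,.213),.05,.02,.03)[:,:2]
    f=cv2.minEnclosingCircle((Q*1000).astype(np.float32)); print("foot",n,f)
    Q=slab(n,(.59,-.083),.044,.0395,.046)[:,:2]; 
    f=cv2.minEnclosingCircle((Q*1000).astype(np.float32)); print("ring",n,f,Q.mean(0))
p=cv2.imread("pics/top0.png");a=cv2.resize(p[130:185,140:200],None,fx=9,fy=9,interpolation=cv2.INTER_CUBIC);cv2.imwrite("pics/handT.png",a)
```

```text
plate scene ((590.61669921875, -83.08088684082031), (112.62206268310547, 113.29698181152344), 83.36091613769531)
prism scene (np.float64(0.14909649526918312), np.float64(53.0), array([0.05268616, 0.04604149, 0.05036885]), array([0.47686463, 0.15021694]))
hand scene 0.062 121 dir -81.7 [631.5 217.5] [608. 187.] [636. 251.]
hand scene 0.075 132 dir -75.1 [630.8 215.5] [607. 187.] [637. 254.]
hand scene 0.088 148 dir -76.1 [629.8 216.7] [607. 187.] [636. 256.]
hand scene 0.1 187 dir -79.4 [624.3 214.7] [598. 184.] [633. 257.]
hand scene 0.115 229 dir -86.7 [622.  217.2] [610. 185.] [628. 243.]
plate top ((589.3479614257812, -82.98002624511719), (110.27903747558594, 112.12252044677734), 83.26721954345703)
prism top (np.float64(0.14744736160588162), np.float64(56.0), array([0.04920145, 0.04927059, 0.04897532]), array([0.4753564, 0.1490159]))
hand top 0.062 54 dir -79.1 [606.6 213.7] [601. 183.] [627. 239.]
hand top 0.075 58 dir -79.5 [606.5 216.6] [598. 184.] [628. 248.]
hand top 0.088 109 dir -81.1 [608.5 214.6] [598. 184.] [633. 258.]
hand top 0.1 133 dir -77.4 [611.2 222.5] [597. 184.] [631. 256.]
hand top 0.115 110 dir -84.4 [613.9 213.2] [607. 182.] [627. 244.]
foot scene ((622.7645263671875, 214.44754028320312), 28.007184982299805)
ring scene ((590.8986206054688, -82.90057373046875), 41.78634262084961) [ 0.59374508 -0.08225647]
foot top ((616.9635009765625, 211.24977111816406), 28.053979873657227)
ring top ((590.0936279296875, -82.98265838623047), 43.264556884765625) [ 0.58870261 -0.08140926]
```

View pics/handT.png

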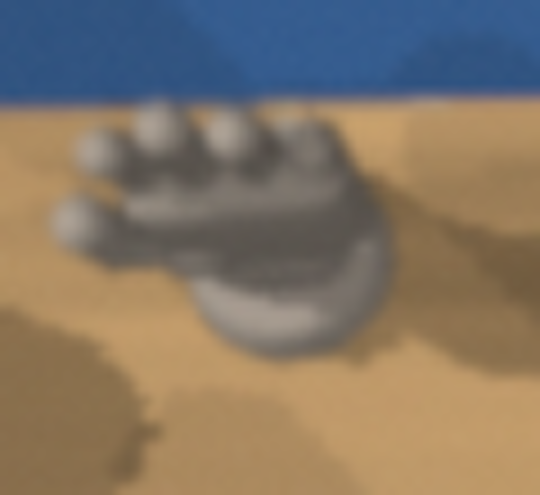

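```bash
cat > go.py <<'E'
import sys
from h import *
def R(r):
    from scipy.spatial.transform import Rotation as S
    return S.from_euler('xyz',r,degrees=True).as_matrix()
def show(*wps):
    o=bot.get_obs();p=np.array(o['ee_pos']);M=R(o['tcp_rot'])
    print("t",round(o['time'],2),"pos",np.round(p*1000,1),"rot",np.round(o['tcp_rot'],2),"open",round(o['opening']*1000,1),"F",np.round(o['wrist_force'],1),"q",np.round(o['q'],0))
    for x,y,z,yaw in wps:
        d=M.T@(np.array([x,y,z])/1000-p); w=-((yaw-o['tcp_rot'][2]+180)%360-180)
        print((x,y,z,yaw),"-> shift",np.round(d,4).tolist(),"wz",round(w,2))
if __name__=="__main__":
    show(*[tuple(map(float,a.split(','))) for a in sys.argv[1:]])
E
python3 go.py 479,283,140,60.7
```

```text
t 1.1 pos [122.6 536.2 242.3] rot [-180.     -0.    167.12] open 85.3 F [-0.2 -0.3 -0.3] q [77.  5. 10. 95.  0. 90.]
(479.0, 283.0, 140.0, 60.7) -> shift [-0.4039, -0.1673, 0.1023] wz 106.42
```

{"op": "play_rows", "data": {
  "targets": [
    {"fingers": 1,"x": -0.404,"y": -0.167,"z": 0.06,"wz": 106.4},
    {"fingers": 1,"x": -0.404,"y": -0.167,"z": 0.06,"wz": 106.4},
    {"fingers": 1,"x": -0.404,"y": -0.167,"z": 0.06,"wz": 106.4},
    {"fingers": 1,"x": -0.404,"y": -0.167,"z": 0.06,"wz": 106.4},
    {"fingers": 1,"x": -0.404,"y": -0.167,"z": 0.06,"wz": 106.4},
    {"fingers": 1,"x": -0.404,"y": -0.167,"z": 0.06,"wz": 106.4},
    {"fingers": 1,"x": -0.404,"y": -0.167,"z": 0.06,"wz": 106.4},
    {"fingers": 1,"x": -0.404,"y": -0.167,"z": 0.06,"wz": 106.4},
    {"fingers": 1,"x": -0.404,"y": -0.167,"z": 0.06,"wz": 106.4},
    {"fingers": 1,"x": -0.404,"y": -0.167,"z": 0.06,"wz": 106.4},
    {"fingers": 1,"x": -0.404,"y": -0.167,"z": 0.06,"wz": 106.4},
    {"fingers": 1,"x": -0.404,"y": -0.167,"z": 0.06,"wz": 106.4},
    {"fingers": 1,"x": -0.404,"y": -0.167,"z": 0.06,"wz": 106.4},
    {"fingers": 1,"x": -0.404,"y": -0.167,"z": 0.1,"wz": 106.4},
    {"fingers": 1,"x": -0.404,"y": -0.167,"z": 0.1,"wz": 106.4},
    {"fingers": 1,"x": -0.404,"y": -0.167,"z": 0.1,"wz": 106.4},
    {"fingers": 1,"x": -0.404,"y": -0.167,"z": 0.1,"wz": 106.4},
    {"fingers": 1,"x": -0.404,"y": -0.167,"z": 0.1,"wz": 106.4}
  ],
  "grip_force": 40
}}

```text
$.targets[0]: bad value
```

```bash
python3 go.py 479,283,26,60.7
python3 - <<'E'
from h import *
for n in ("top",):
    p,d=bot.camera(n); cv2.imwrite(f"pics/{n}1.png",cv2.resize(p[110:260,90:430],None,fx=2.3,fy=2.3,interpolation=cv2.INTER_CUBIC))
E
```

```text
t 1.1 pos [122.6 536.2 242.3] rot [-180.     -0.    167.12] open 85.3 F [-0.2 -0.3 -0.3] q [77.  5. 10. 95.  0. 90.]
(479.0, 283.0, 26.0, 60.7) -> shift [-0.4039, -0.1673, 0.2163] wz 106.42
```

View pics/top1.png

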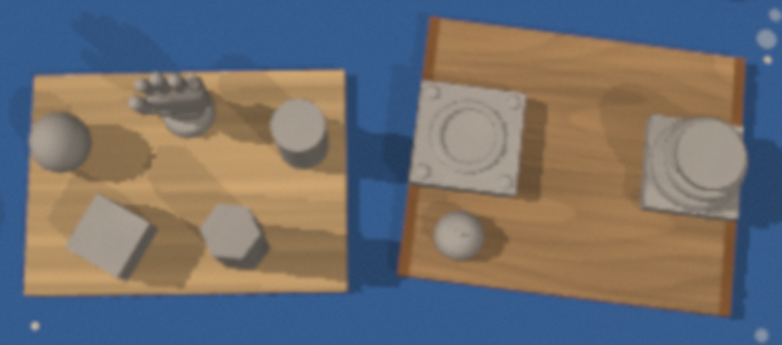

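Nothing moved: the call was refused. It probably wants all the keys in every row, so I'll add wx and wy.

{"op": "play_rows", "data": {
  "targets": [
    {"fingers": 1,"x": -0.404,"y": -0.167,"z": 0.06,"wx": 0,"wy": 0,"wz": 106.4},
    {"fingers": 1,"x": -0.404,"y": -0.167,"z": 0.06,"wx": 0,"wy": 0,"wz": 106.4},
    {"fingers": 1,"x": -0.404,"y": -0.167,"z": 0.06,"wx": 0,"wy": 0,"wz": 106.4},
    {"fingers": 1,"x": -0.404,"y": -0.167,"z": 0.06,"wx": 0,"wy": 0,"wz": 106.4},
    {"fingers": 1,"x": -0.404,"y": -0.167,"z": 0.06,"wx": 0,"wy": 0,"wz": 106.4},
    {"fingers": 1,"x": -0.404,"y": -0.167,"z": 0.06,"wx": 0,"wy": 0,"wz": 106.4},
    {"fingers": 1,"x": -0.404,"y": -0.167,"z": 0.06,"wx": 0,"wy": 0,"wz": 106.4},
    {"fingers": 1,"x": -0.404,"y": -0.167,"z": 0.06,"wx": 0,"wy": 0,"wz": 106.4},
    {"fingers": 1,"x": -0.404,"y": -0.167,"z": 0.06,"wx": 0,"wy": 0,"wz": 106.4},
    {"fingers": 1,"x": -0.404,"y": -0.167,"z": 0.06,"wx": 0,"wy": 0,"wz": 106.4},
    {"fingers": 1,"x": -0.404,"y": -0.167,"z": 0.06,"wx": 0,"wy": 0,"wz": 106.4},
    {"fingers": 1,"x": -0.404,"y": -0.167,"z": 0.06,"wx": 0,"wy": 0,"wz": 106.4},
    {"fingers": 1,"x": -0.404,"y": -0.167,"z": 0.1,"wx": 0,"wy": 0,"wz": 106.4},
    {"fingers": 1,"x": -0.404,"y": -0.167,"z": 0.1,"wx": 0,"wy": 0,"wz": 106.4},
    {"fingers": 1,"x": -0.404,"y": -0.167,"z": 0.1,"wx": 0,"wy": 0,"wz": 106.4},
    {"fingers": 1,"x": -0.404,"y": -0.167,"z": 0.1,"wx": 0,"wy": 0,"wz": 106.4},
    {"fingers": 1,"x": -0.404,"y": -0.167,"z": 0.1,"wx": 0,"wy": 0,"wz": 106.4}
  ],
  "grip_force": 40
}}

```text
time: 2.57
ee_pos: [0.4793, 0.2833, 0.1425]
tcp_rot: [180.0, -0.0, 60.9]
wrist_force: [0.5, 0.5, 0.1]
opening: 0.0854
```

```bash
python3 go.py 479,283,26,60.7
python3 - <<'E'
from h import *
for n in ("top","scene"):
    p,d=bot.camera(n); cv2.imwrite(f"pics/{n}2.png",p)
E
```

```text
t 2.57 pos [479.3 283.3 142.5] rot [ 1.7999e+02 -2.0000e-02  6.0920e+01] open 85.4 F [0.5 0.5 0.1] q [ 31.   5.  -1.  84.  -0. 150.]
(479.0, 283.0, 26.0, 60.7) -> shift [-0.0005, -0.0001, 0.1165] wz 0.22
```

View pics/top2.png

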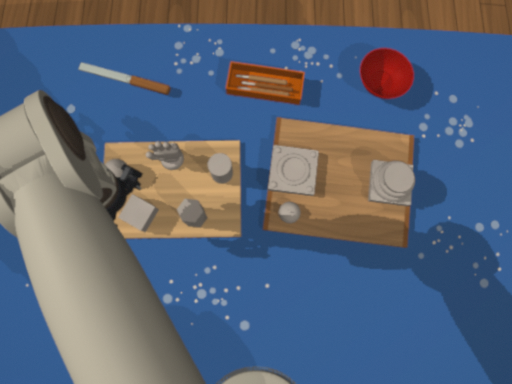

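View pics/scene2.png

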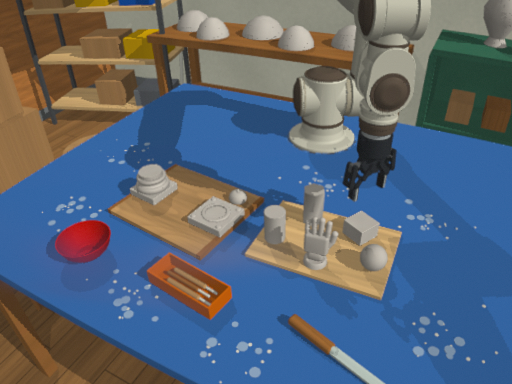

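The gripper looks to be above the block. I'll check by projecting the TCP and the point 114 mm below it.

```bash
python3 -c "
from h import *
for n in('scene','top'): print(n,proj(n,[[.479,.283,.142],[.479,.283,.15],[.479,.283,.056]]))"
```

```text
scene [[365.86540853 193.92860746]
 [366.29685298 191.23134662]
 [361.41417199 221.3773927 ]]
top [[125.3495678  205.69357693]
 [124.27566711 205.07637555]
 [135.86013588 211.72568733]]
```

{"op": "play_rows", "data": {
  "targets": [
    {"fingers": 1,"x": 0,"y": 0,"z": 0.03,"wx": 0,"wy": 0,"wz": 0.2},
    {"fingers": 1,"x": 0,"y": 0,"z": 0.06,"wx": 0,"wy": 0,"wz": 0.2},
    {"fingers": 1,"x": 0,"y": 0,"z": 0.085,"wx": 0,"wy": 0,"wz": 0.2},
    {"fingers": 1,"x": 0,"y": 0,"z": 0.103,"wx": 0,"wy": 0,"wz": 0.2},
    {"fingers": 1,"x": 0,"y": 0,"z": 0.116,"wx": 0,"wy": 0,"wz": 0.2},
    {"fingers": 1,"x": 0,"y": 0,"z": 0.116,"wx": 0,"wy": 0,"wz": 0.2},
    {"fingers": 0.4,"x": 0,"y": 0,"z": 0.116,"wx": 0,"wy": 0,"wz": 0.2},
    {"fingers": 0,"x": 0,"y": 0,"z": 0.116,"wx": 0,"wy": 0,"wz": 0.2},
    {"fingers": 0,"x": 0,"y": 0,"z": 0.116,"wx": 0,"wy": 0,"wz": 0.2},
    {"fingers": 0,"x": 0,"y": 0,"z": 0.116,"wx": 0,"wy": 0,"wz": 0.2},
    {"fingers": 0,"x": 0,"y": 0,"z": 0.116,"wx": 0,"wy": 0,"wz": 0.2},
    {"fingers": 0,"x": 0,"y": 0,"z": 0.116,"wx": 0,"wy": 0,"wz": 0.2}
  ],
  "grip_force": 40
}}

```text
time: 3.67
ee_pos: [0.4801, 0.2839, 0.0281]
tcp_rot: [179.9, -0.2, 60.5]
wrist_force: [0.8, 0.7, 5.9]
opening: 0.0635
```

```bash
python3 go.py 479,283,26,60.7
python3 - <<'E'
from h import *
for n in ("scene",):
    p,d=bot.camera(n); cv2.imwrite(f"pics/{n}3.png",cv2.resize(p[130:280,240:420],None,fx=4,fy=4,interpolation=cv2.INTER_CUBIC))
E
```

```text
t 3.67 pos [480.1 283.9  28.1] rot [ 1.7992e+02 -1.5000e-01  6.0540e+01] open 63.5 F [0.8 0.7 5.9] q [ 31.   7. -11.  71.   0. 150.]
(479.0, 283.0, 26.0, 60.7) -> shift [-0.0013, -0.0006, 0.0021] wz -0.16
```

View pics/scene3.png

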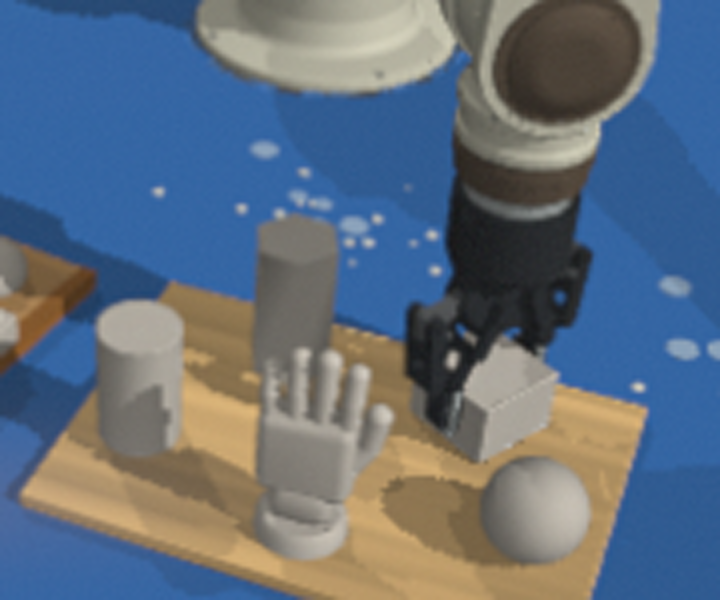

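```bash
python3 go.py 480,284,145,60.7 576.2,-201.7,145,83.3
```

```text
t 3.72 pos [480.1 283.9  28.1] rot [ 1.7992e+02 -1.5000e-01  6.0540e+01] open 63.3 F [1.1 0.6 6.4] q [ 31.   7. -11.  71.   0. 150.]
(480.0, 284.0, 145.0, 60.7) -> shift [0.0004, -0.0, -0.1169] wz -0.16
(576.2, -201.7, 145.0, 83.3) -> shift [-0.3752, 0.3227, -0.1174] wz -22.76
```

{"op": "play_rows", "data": {
  "targets": [
    {"fingers": 0,"x": 0,"y": 0,"z": -0.02,"wx": 0,"wy": 0,"wz": 0},
    {"fingers": 0,"x": 0,"y": 0,"z": -0.05,"wx": 0,"wy": 0,"wz": 0},
    {"fingers": 0,"x": 0,"y": 0,"z": -0.085,"wx": 0,"wy": 0,"wz": 0},
    {"fingers": 0,"x": 0,"y": 0,"z": -0.112,"wx": 0,"wy": 0,"wz": 0},
    {"fingers": 0,"x": -0.015,"y": 0.013,"z": -0.117,"wx": 0,"wy": 0,"wz": -1},
    {"fingers": 0,"x": -0.038,"y": 0.032,"z": -0.117,"wx": 0,"wy": 0,"wz": -2},
    {"fingers": 0,"x": -0.064,"y": 0.055,"z": -0.117,"wx": 0,"wy": 0,"wz": -4},
    {"fingers": 0,"x": -0.09,"y": 0.077,"z": -0.117,"wx": 0,"wy": 0,"wz": -5},
    {"fingers": 0,"x": -0.116,"y": 0.1,"z": -0.117,"wx": 0,"wy": 0,"wz": -7},
    {"fingers": 0,"x": -0.143,"y": 0.123,"z": -0.117,"wx": 0,"wy": 0,"wz": -9},
    {"fingers": 0,"x": -0.169,"y": 0.145,"z": -0.117,"wx": 0,"wy": 0,"wz": -10},
    {"fingers": 0,"x": -0.195,"y": 0.168,"z": -0.117,"wx": 0,"wy": 0,"wz": -12},
    {"fingers": 0,"x": -0.221,"y": 0.19,"z": -0.117,"wx": 0,"wy": 0,"wz": -13},
    {"fingers": 0,"x": -0.248,"y": 0.213,"z": -0.117,"wx": 0,"wy": 0,"wz": -15},
    {"fingers": 0,"x": -0.274,"y": 0.236,"z": -0.117,"wx": 0,"wy": 0,"wz": -17},
    {"fingers": 0,"x": -0.3,"y": 0.258,"z": -0.117,"wx": 0,"wy": 0,"wz": -18},
    {"fingers": 0,"x": -0.326,"y": 0.281,"z": -0.117,"wx": 0,"wy": 0,"wz": -20},
    {"fingers": 0,"x": -0.349,"y": 0.3,"z": -0.117,"wx": 0,"wy": 0,"wz": -21},
    {"fingers": 0,"x": -0.364,"y": 0.313,"z": -0.117,"wx": 0,"wy": 0,"wz": -22},
    {"fingers": 0,"x": -0.375,"y": 0.323,"z": -0.117,"wx": 0,"wy": 0,"wz": -22.8}
  ],
  "grip_force": 40
}}

```text
time: 5.38
ee_pos: [0.5759, -0.2044, 0.1434]
tcp_rot: [180.0, 0.0, 83.3]
wrist_force: [-0.3, 0.2, -1.0]
opening: 0.0636
```

```bash
python3 go.py 576.2,-201.7,145,83.3 576.2,-201.7,33,83.3;python3 - <<'E'
from h import *
p,d=bot.camera("scene"); cv2.imwrite(f"pics/scene4.png",cv2.resize(p[90:290,90:330],None,fx=3,fy=3,interpolation=cv2.INTER_CUBIC))
E
```

```text
t 5.38 pos [ 575.9 -204.4  143.4] rot [1.7999e+02 2.0000e-02 8.3280e+01] open 63.6 F [-0.3  0.2 -1. ] q [-20.  13.   8.  85.  -0.  77.]
(576.2, -201.7, 145.0, 83.3) -> shift [0.0027, -0.0, -0.0016] wz -0.02
(576.2, -201.7, 33.0, 83.3) -> shift [0.0028, -0.0, 0.1104] wz -0.02
```

View pics/scene4.png

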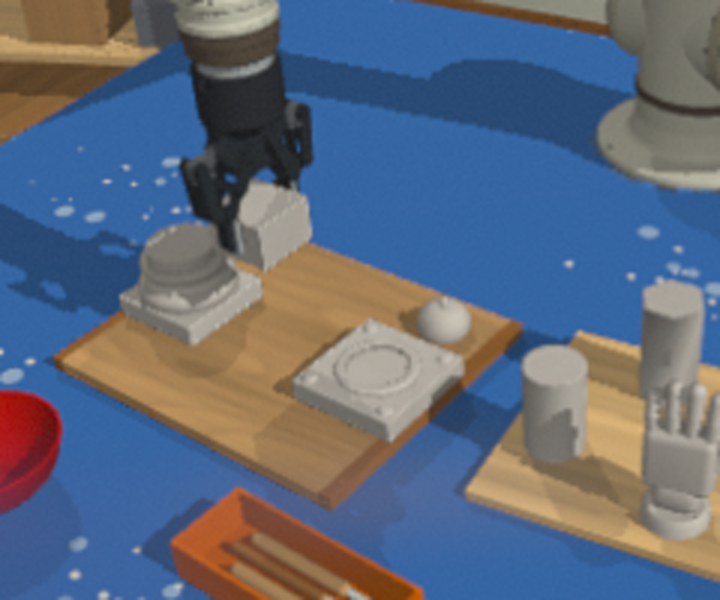

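Run:
```python
from h import *
p,d=bot.camera("scene");P=cloud("scene",d)
r=bot.outline_of("block_c","scene");print([(x['extent'],x['confidence']) for x in r])
m=r[0]['region'];v=p.copy();v[m]=(0,0,255)
cv2.imwrite("pics/s5.png",cv2.resize(v[90:200,120:220],None,fx=6,fy=6,interpolation=cv2.INTER_NEAREST))
Q=P[m]; 
a=np.deg2rad(-6.7);B=np.array([[np.cos(a),-np.sin(a)],[np.sin(a),np.cos(a)]])
L=(Q[:,:2]-[.5759,-.2044])@B; L=np.c_[L,Q[:,2]]*1000
for k in range(3): print(np.round(np.percentile(L[:,k],[1,5,25,50,75,95,99]),1))
t=L[L[:,2]>np.percentile(L[:,2],97)-6]; print("top",t.min(0),t.max(0),np.median(t[:,2]))
f=L[(L[:,2]<160)&(L[:,0]>25)]; print("back",np.percentile(f,[1,50,99],axis=0).round(1))
```

```text
[([155.3, 149.2, 194.1, 178.8], 0.78), ([302.5, 218.6, 337.2, 269.9], 0.67)]
[-29.6 -26.4 -12.6   5.1  25.   33.7  35.4]
[-29.2 -17.5   9.3  25.2  28.7  30.3  31.1]
[131.5 134.3 147.7 164.6 171.2 172.8 173.7]
top [-31.69756886 -29.60579573 167.1346255 ] [644.70807671 717.57906772 729.30877799] 171.33288381999466
back [[ 25.4 -31.8 131.1]
 [ 32.1  20.1 145.2]
 [ 35.8  30.7 159.6]]
```

View pics/s5.png

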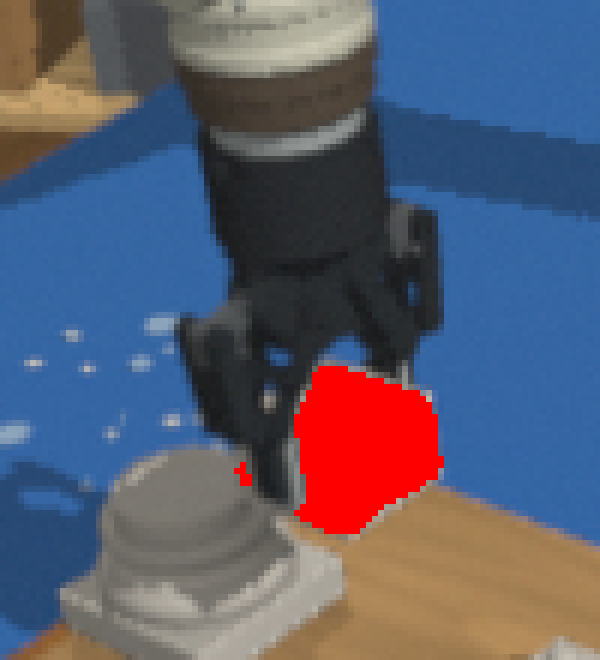

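{"op": "play_rows", "data": {
  "targets": [
    {"fingers": 0,"x": 0.003,"y": 0,"z": 0.02,"wx": 0,"wy": 0,"wz": 0},
    {"fingers": 0,"x": 0.003,"y": 0,"z": 0.05,"wx": 0,"wy": 0,"wz": 0},
    {"fingers": 0,"x": 0.003,"y": 0,"z": 0.075,"wx": 0,"wy": 0,"wz": 0},
    {"fingers": 0,"x": 0.003,"y": 0,"z": 0.092,"wx": 0,"wy": 0,"wz": 0},
    {"fingers": 0,"x": 0.003,"y": 0,"z": 0.101,"wx": 0,"wy": 0,"wz": 0},
    {"fingers": 0,"x": 0.003,"y": 0,"z": 0.106,"wx": 0,"wy": 0,"wz": 0},
    {"fingers": 0,"x": 0.003,"y": 0,"z": 0.108,"wx": 0,"wy": 0,"wz": 0},
    {"fingers": 0,"x": 0.003,"y": 0,"z": 0.108,"wx": 0,"wy": 0,"wz": 0}
  ]
}}

```text
time: 6.2
ee_pos: [0.5766, -0.1989, 0.0361]
tcp_rot: [179.9, 0.0, 83.3]
wrist_force: [-0.3, 0.1, -1.7]
opening: 0.0638
```

```bash
python3 go.py 576.2,-201.7,33,83.3;python3 - <<'E'
from h import *
p,d=bot.camera("scene"); cv2.imwrite(f"pics/scene6.png",cv2.resize(p[120:270,100:280],None,fx=4,fy=4,interpolation=cv2.INTER_CUBIC))
E
```

```text
t 6.2 pos [ 576.6 -198.9   36.1] rot [1.7994e+02 1.0000e-02 8.3340e+01] open 63.8 F [-0.3  0.1 -1.7] q [-19.  14.  -3.  73.   0.  78.]
(576.2, -201.7, 33.0, 83.3) -> shift [-0.0028, -0.0001, 0.0031] wz 0.04
```

View pics/scene6.png

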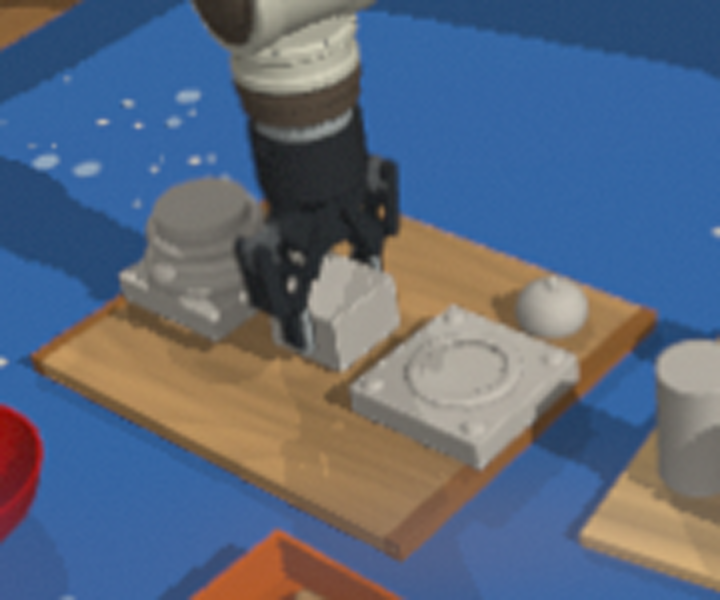

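{"op": "play_rows", "data": {
  "targets": [
    {"fingers": 0,"x": -0.003,"y": 0,"z": 0.0,"wx": 0,"wy": 0,"wz": 0},
    {"fingers": 0,"x": -0.003,"y": 0,"z": 0.0,"wx": 0,"wy": 0,"wz": 0},
    {"fingers": 0,"x": -0.003,"y": 0,"z": 0.0,"wx": 0,"wy": 0,"wz": 0},
    {"fingers": 0,"x": -0.003,"y": 0,"z": 0.0,"wx": 0,"wy": 0,"wz": 0}
  ]
}}

```text
time: 6.58
ee_pos: [0.576, -0.2023, 0.0357]
tcp_rot: [180.0, 0.0, 83.3]
wrist_force: [0.1, -0.2, -1.5]
opening: 0.0635
```

```bash
python3 go.py 576.2,-201.7,32.5,83.3
```

```text
t 6.58 pos [ 576.  -202.3   35.7] rot [1.7997e+02 1.0000e-02 8.3310e+01] open 63.5 F [ 0.1 -0.2 -1.5] q [-19.  14.  -2.  73.  -0.  77.]
(576.2, -201.7, 32.5, 83.3) -> shift [0.0006, 0.0001, 0.0032] wz 0.01
```

{"op": "play_rows", "data": {
  "targets": [
    {"fingers": 0,"x": 0.0005,"y": 0,"z": 0.002,"wx": 0,"wy": 0,"wz": 0},
    {"fingers": 0,"x": 0.0005,"y": 0,"z": 0.003,"wx": 0,"wy": 0,"wz": 0},
    {"fingers": 0,"x": 0.0005,"y": 0,"z": 0.004,"wx": 0,"wy": 0,"wz": 0},
    {"fingers": 0,"x": 0.0005,"y": 0,"z": 0.004,"wx": 0,"wy": 0,"wz": 0}
  ]
}}

```text
time: 6.92
ee_pos: [0.5758, -0.2016, 0.0312]
tcp_rot: [-180.0, -0.0, 83.3]
wrist_force: [-0.1, -0.0, -1.2]
opening: 0.0635
```

{"op": "play_rows", "data": {
  "targets": [
    {"fingers": 0,"x": 0,"y": 0,"z": 0.001,"wx": 0,"wy": 0,"wz": 0},
    {"fingers": 0,"x": 0,"y": 0,"z": 0.002,"wx": 0,"wy": 0,"wz": 0},
    {"fingers": 0,"x": 0,"y": 0,"z": 0.002,"wx": 0,"wy": 0,"wz": 0}
  ]
}}

```text
time: 7.17
ee_pos: [0.5759, -0.2016, 0.0311]
tcp_rot: [180.0, 0.0, 83.3]
wrist_force: [-5.9, 1.6, 12.8]
opening: 0.0632
```

{"op": "play_rows", "data": {
  "targets": [
    {"fingers": 0.3,"x": 0,"y": 0,"z": -0.0015,"wx": 0,"wy": 0,"wz": 0},
    {"fingers": 0.8,"x": 0,"y": 0,"z": -0.0015,"wx": 0,"wy": 0,"wz": 0},
    {"fingers": 1,"x": 0,"y": 0,"z": -0.0015,"wx": 0,"wy": 0,"wz": 0},
    {"fingers": 1,"x": 0,"y": 0,"z": -0.0015,"wx": 0,"wy": 0,"wz": 0},
    {"fingers": 1,"x": 0,"y": 0,"z": -0.0015,"wx": 0,"wy": 0,"wz": 0},
    {"fingers": 1,"x": 0,"y": 0,"z": -0.02,"wx": 0,"wy": 0,"wz": 0},
    {"fingers": 1,"x": 0,"y": 0,"z": -0.05,"wx": 0,"wy": 0,"wz": 0},
    {"fingers": 1,"x": 0,"y": 0,"z": -0.085,"wx": 0,"wy": 0,"wz": 0},
    {"fingers": 1,"x": 0,"y": 0,"z": -0.12,"wx": 0,"wy": 0,"wz": 0},
    {"fingers": 1,"x": 0,"y": 0,"z": -0.15,"wx": 0,"wy": 0,"wz": 0},
    {"fingers": 1,"x": 0,"y": 0,"z": -0.17,"wx": 0,"wy": 0,"wz": 0},
    {"fingers": 1,"x": 0,"y": 0,"z": -0.17,"wx": 0,"wy": 0,"wz": 0}
  ]
}}

```text
time: 8.17
ee_pos: [0.5773, -0.2021, 0.2045]
tcp_rot: [179.6, 0.1, 83.3]
wrist_force: [1.3, 0.1, 0.7]
opening: 0.0853
```

```bash
python3 go.py 578,341.7,200,83.3 578,341.7,30,83.3
```

```text
t 8.17 pos [ 577.3 -202.1  204.5] rot [1.796e+02 9.000e-02 8.332e+01] open 85.3 F [1.3 0.1 0.7] q [-19.  13.  14.  91.  -0.  77.]
(578.0, 341.7, 200.0, 83.3) -> shift [0.5402, -0.0626, 0.0033] wz 0.02
(578.0, 341.7, 30.0, 83.3) -> shift [0.5405, -0.0638, 0.1733] wz 0.02
```

{"op": "play_rows", "data": {
  "targets": [
    {"fingers": 1,"x": 0.02,"y": -0.002,"z": 0,"wx": 0,"wy": 0,"wz": 0},
    {"fingers": 1,"x": 0.06,"y": -0.007,"z": 0,"wx": 0,"wy": 0,"wz": 0},
    {"fingers": 1,"x": 0.1,"y": -0.012,"z": 0,"wx": 0,"wy": 0,"wz": 0},
    {"fingers": 1,"x": 0.14,"y": -0.016,"z": 0,"wx": 0,"wy": 0,"wz": 0},
    {"fingers": 1,"x": 0.18,"y": -0.021,"z": 0,"wx": 0,"wy": 0,"wz": 0},
    {"fingers": 1,"x": 0.22,"y": -0.026,"z": 0,"wx": 0,"wy": 0,"wz": 0},
    {"fingers": 1,"x": 0.26,"y": -0.03,"z": 0,"wx": 0,"wy": 0,"wz": 0},
    {"fingers": 1,"x": 0.3,"y": -0.035,"z": 0,"wx": 0,"wy": 0,"wz": 0},
    {"fingers": 1,"x": 0.34,"y": -0.04,"z": 0,"wx": 0,"wy": 0,"wz": 0},
    {"fingers": 1,"x": 0.38,"y": -0.044,"z": 0,"wx": 0,"wy": 0,"wz": 0},
    {"fingers": 1,"x": 0.42,"y": -0.049,"z": 0,"wx": 0,"wy": 0,"wz": 0},
    {"fingers": 1,"x": 0.46,"y": -0.054,"z": 0,"wx": 0,"wy": 0,"wz": 0},
    {"fingers": 1,"x": 0.495,"y": -0.058,"z": 0.003,"wx": 0,"wy": 0,"wz": 0},
    {"fingers": 1,"x": 0.525,"y": -0.061,"z": 0.006,"wx": 0,"wy": 0,"wz": 0},
    {"fingers": 1,"x": 0.54,"y": -0.063,"z": 0.02,"wx": 0,"wy": 0,"wz": 0},
    {"fingers": 1,"x": 0.54,"y": -0.063,"z": 0.05,"wx": 0,"wy": 0,"wz": 0},
    {"fingers": 1,"x": 0.54,"y": -0.063,"z": 0.08,"wx": 0,"wy": 0,"wz": 0},
    {"fingers": 1,"x": 0.54,"y": -0.063,"z": 0.1,"wx": 0,"wy": 0,"wz": 0},
    {"fingers": 1,"x": 0.54,"y": -0.063,"z": 0.1,"wx": 0,"wy": 0,"wz": 0}
  ]
}}

```text
time: 9.75
ee_pos: [0.5738, 0.3404, 0.0926]
tcp_rot: [-179.6, 0.3, 83.3]
wrist_force: [0.4, -0.3, -1.6]
opening: 0.0854
```

```bash
python3 go.py 578,341.7,30,83.3;python3 - <<'E'
from h import *
p,d=bot.camera("scene");P=cloud("scene",d);np.save("pics/scene7.npy",d)
cv2.imwrite(f"pics/scene7.png",cv2.resize(p[110:300,100:420],None,fx=2.4,fy=2.4,interpolation=cv2.INTER_CUBIC))
p,d=bot.camera("top");cv2.imwrite(f"pics/top7.png",p);np.save("pics/top7.npy",d)
for n,dz in(("scene",-.002),("top",.001)):
    Q=cloud(n,np.load(f"pics/{n}7.npy")).reshape(-1,3);Q[:,2]+=dz
    m=(np.hypot(Q[:,0]-.576,Q[:,1]+.202)<.06)&(Q[:,2]>.052)&(Q[:,2]<.068);print(n,cv2.minAreaRect((Q[m,:2]*1000).astype(np.float32)),np.median(Q[m,2]))
E
```

```text
t 9.75 pos [573.8 340.4  92.6] rot [-179.6     0.32   83.31] open 85.4 F [ 0.4 -0.3 -1.6] q [ 31.  21.  13.  82.  -0. 127.]
(578.0, 341.7, 30.0, 83.3) -> shift [0.0021, 0.0044, 0.0625] wz 0.01
scene ((577.4465942382812, -202.2084503173828), (68.1121597290039, 66.93305206298828), 83.42670440673828) 0.05896984605606992
top ((575.68798828125, -202.60337829589844), (64.9500961303711, 64.9824447631836), 84.60164642333984) 0.05896679317550657
```

View pics/scene7.png

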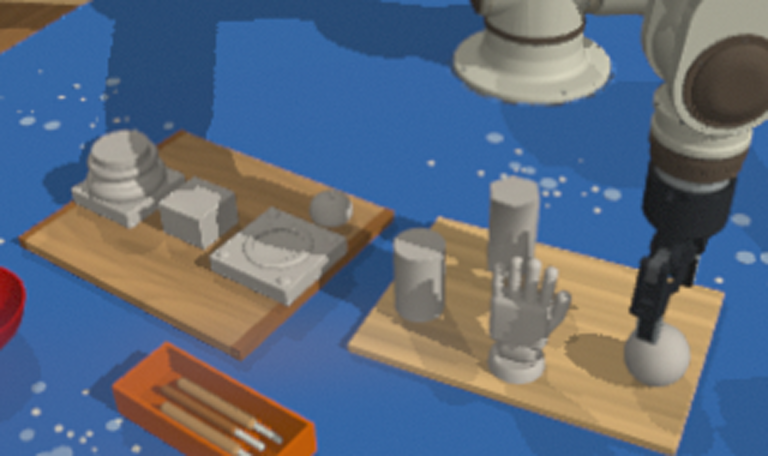

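View pics/top7.png

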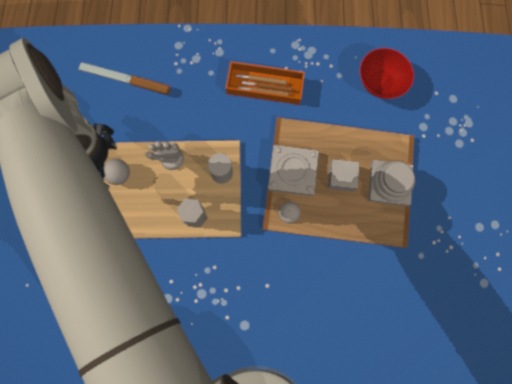

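{"op": "play_rows", "data": {
  "targets": [
    {"fingers": 1,"x": 0,"y": 0,"z": 0,"wx": 0,"wy": 0,"wz": 0},
    {"fingers": 1,"x": 0,"y": 0,"z": 0,"wx": 0,"wy": 0,"wz": 0},
    {"fingers": 1,"x": 0,"y": 0,"z": 0,"wx": 0,"wy": 0,"wz": 0}
  ]
}}

```text
time: 10.1
ee_pos: [0.5769, 0.3423, 0.1011]
tcp_rot: [179.9, -0.1, 83.3]
wrist_force: [0.5, 0.8, 0.2]
opening: 0.0857
```

```bash
python3 go.py 578,341.7,30,83.3
```

```text
t 10.1 pos [576.9 342.3 101.1] rot [ 1.7988e+02 -9.0000e-02  8.3310e+01] open 85.7 F [0.5 0.8 0.2] q [ 31.  21.  13.  82.  -0. 127.]
(578.0, 341.7, 30.0, 83.3) -> shift [-0.0005, 0.001, 0.0711] wz 0.01
```

{"op": "play_rows", "data": {
  "targets": [
    {"fingers": 1,"x": -0.0005,"y": 0.001,"z": 0.015,"wx": 0,"wy": 0,"wz": 0},
    {"fingers": 1,"x": -0.0005,"y": 0.001,"z": 0.035,"wx": 0,"wy": 0,"wz": 0},
    {"fingers": 1,"x": -0.0005,"y": 0.001,"z": 0.054,"wx": 0,"wy": 0,"wz": 0},
    {"fingers": 1,"x": -0.0005,"y": 0.001,"z": 0.066,"wx": 0,"wy": 0,"wz": 0},
    {"fingers": 1,"x": -0.0005,"y": 0.001,"z": 0.07,"wx": 0,"wy": 0,"wz": 0},
    {"fingers": 1,"x": -0.0005,"y": 0.001,"z": 0.07,"wx": 0,"wy": 0,"wz": 0},
    {"fingers": 1,"x": -0.0005,"y": 0.001,"z": 0.07,"wx": 0,"wy": 0,"wz": 0},
    {"fingers": 0.8,"x": -0.0005,"y": 0.001,"z": 0.07,"wx": 0,"wy": 0,"wz": 0},
    {"fingers": 0.65,"x": -0.0005,"y": 0.001,"z": 0.07,"wx": 0,"wy": 0,"wz": 0},
    {"fingers": 0.5,"x": -0.0005,"y": 0.001,"z": 0.07,"wx": 0,"wy": 0,"wz": 0},
    {"fingers": 0.3,"x": -0.0005,"y": 0.001,"z": 0.07,"wx": 0,"wy": 0,"wz": 0},
    {"fingers": 0,"x": -0.0005,"y": 0.001,"z": 0.07,"wx": 0,"wy": 0,"wz": 0},
    {"fingers": 0,"x": -0.0005,"y": 0.001,"z": 0.07,"wx": 0,"wy": 0,"wz": 0},
    {"fingers": 0,"x": -0.0005,"y": 0.001,"z": 0.07,"wx": 0,"wy": 0,"wz": 0},
    {"fingers": 0,"x": -0.0005,"y": 0.001,"z": 0.07,"wx": 0,"wy": 0,"wz": 0}
  ],
  "grip_force": 40
}}

```text
time: 11.35
ee_pos: [0.5776, 0.3417, 0.0307]
tcp_rot: [179.9, -0.1, 83.3]
wrist_force: [-1.1, -0.5, 5.4]
opening: 0.0618
```

```bash
python3 go.py 590.2,-82.5,195,83.3 590.2,-82.5,55,83.3;python3 - <<'E'
from h import *
p,d=bot.camera("scene")
cv2.imwrite(f"pics/scene8.png",cv2.resize(p[150:300,300:420],None,fx=4,fy=4,interpolation=cv2.INTER_CUBIC))
E
```

```text
t 11.35 pos [577.6 341.7  30.7] rot [ 1.7991e+02 -6.0000e-02  8.3320e+01] open 61.8 F [-1.1 -0.5  5.4] q [ 31.  22.   7.  75.   0. 127.]
(590.2, -82.5, 195.0, 83.3) -> shift [-0.4197, 0.0621, -0.1647] wz 0.02
(590.2, -82.5, 55.0, 83.3) -> shift [-0.4199, 0.0619, -0.0247] wz 0.02
```

View pics/scene8.png

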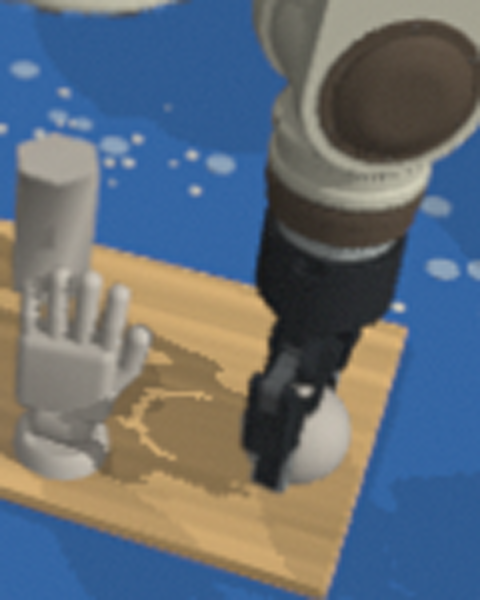

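{"op": "play_rows", "data": {
  "targets": [
    {"fingers": -0.2,"x": 0,"y": 0,"z": -0.004,"wx": 0,"wy": 0,"wz": 0},
    {"fingers": -0.2,"x": 0,"y": 0,"z": -0.012,"wx": 0,"wy": 0,"wz": 0},
    {"fingers": -0.2,"x": 0,"y": 0,"z": -0.025,"wx": 0,"wy": 0,"wz": 0},
    {"fingers": -0.2,"x": 0,"y": 0,"z": -0.03,"wx": 0,"wy": 0,"wz": 0}
  ],
  "grip_force": 40
}}

```text
time: 11.73
ee_pos: [0.5777, 0.3418, 0.0619]
tcp_rot: [179.9, -0.1, 83.3]
wrist_force: [1.0, 0.2, -0.6]
opening: 0.0617
```

```bash
python3 go.py;python3 - <<'E'
from h import *
p,d=bot.camera("scene")
cv2.imwrite(f"pics/scene9.png",cv2.resize(p[150:300,300:420],None,fx=4,fy=4,interpolation=cv2.INTER_CUBIC))
E
```

```text
t 11.73 pos [577.7 341.8  61.9] rot [ 1.799e+02 -7.000e-02  8.332e+01] open 61.7 F [ 1.   0.2 -0.6] q [ 31.  22.  10.  78.  -0. 127.]
```

View pics/scene9.png

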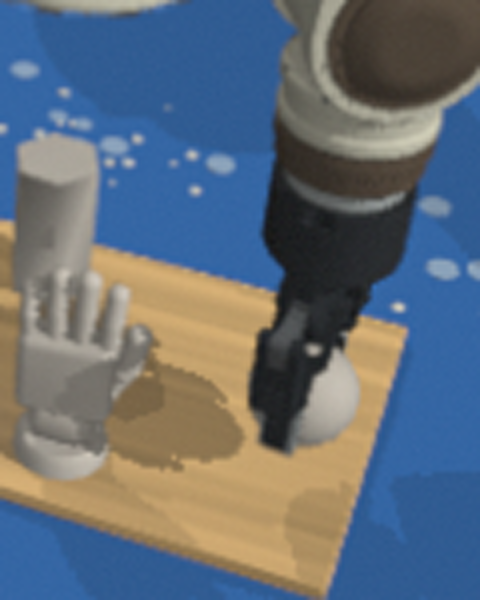

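{"op": "play_rows", "data": {
  "targets": [
    {"fingers": -0.2,"x": 0,"y": 0,"z": -0.02,"wx": 0,"wy": 0,"wz": 0},
    {"fingers": -0.2,"x": 0,"y": 0,"z": -0.05,"wx": 0,"wy": 0,"wz": 0},
    {"fingers": -0.2,"x": 0,"y": 0,"z": -0.08,"wx": 0,"wy": 0,"wz": 0},
    {"fingers": -0.2,"x": 0,"y": 0,"z": -0.11,"wx": 0,"wy": 0,"wz": 0},
    {"fingers": -0.2,"x": -0.015,"y": 0.002,"z": -0.13,"wx": 0,"wy": 0,"wz": 0},
    {"fingers": -0.2,"x": -0.04,"y": 0.006,"z": -0.134,"wx": 0,"wy": 0,"wz": 0},
    {"fingers": -0.2,"x": -0.07,"y": 0.01,"z": -0.134,"wx": 0,"wy": 0,"wz": 0},
    {"fingers": -0.2,"x": -0.105,"y": 0.015,"z": -0.134,"wx": 0,"wy": 0,"wz": 0},
    {"fingers": -0.2,"x": -0.14,"y": 0.02,"z": -0.134,"wx": 0,"wy": 0,"wz": 0},
    {"fingers": -0.2,"x": -0.175,"y": 0.026,"z": -0.134,"wx": 0,"wy": 0,"wz": 0},
    {"fingers": -0.2,"x": -0.21,"y": 0.031,"z": -0.134,"wx": 0,"wy": 0,"wz": 0},
    {"fingers": -0.2,"x": -0.245,"y": 0.036,"z": -0.134,"wx": 0,"wy": 0,"wz": 0},
    {"fingers": -0.2,"x": -0.28,"y": 0.041,"z": -0.134,"wx": 0,"wy": 0,"wz": 0},
    {"fingers": -0.2,"x": -0.315,"y": 0.047,"z": -0.134,"wx": 0,"wy": 0,"wz": 0},
    {"fingers": -0.2,"x": -0.35,"y": 0.052,"z": -0.134,"wx": 0,"wy": 0,"wz": 0},
    {"fingers": -0.2,"x": -0.38,"y": 0.056,"z": -0.13,"wx": 0,"wy": 0,"wz": 0},
    {"fingers": -0.2,"x": -0.403,"y": 0.06,"z": -0.12,"wx": 0,"wy": 0,"wz": 0},
    {"fingers": -0.2,"x": -0.416,"y": 0.062,"z": -0.1,"wx": 0,"wy": 0,"wz": 0},
    {"fingers": -0.2,"x": -0.42,"y": 0.062,"z": -0.08,"wx": 0,"wy": 0,"wz": 0},
    {"fingers": -0.2,"x": -0.42,"y": 0.062,"z": -0.06,"wx": 0,"wy": 0,"wz": 0}
  ]
}}

```text
time: 13.45
ee_pos: [0.5899, -0.0845, 0.1189]
tcp_rot: [179.9, 0.0, 83.2]
wrist_force: [1.2, 0.9, -1.4]
opening: 0.0617
```

{"op": "play_rows", "data": {
  "targets": [
    {"fingers": -0.2,"x": 0,"y": 0,"z": 0,"wx": 0,"wy": 0,"wz": 0},
    {"fingers": -0.2,"x": 0,"y": 0,"z": 0,"wx": 0,"wy": 0,"wz": 0},
    {"fingers": -0.2,"x": 0,"y": 0,"z": 0,"wx": 0,"wy": 0,"wz": 0}
  ]
}}

```text
time: 13.7
ee_pos: [0.5903, -0.0828, 0.1208]
tcp_rot: [179.9, 0.0, 83.3]
wrist_force: [0.2, 0.1, -1.2]
opening: 0.0615
```

```bash
python3 go.py 590.2,-82.5,57,83.3;python3 - <<'E'
from h import *
from scipy.optimize import least_squares
p,d=bot.camera("scene");P=cloud("scene",d)
cv2.imwrite(f"pics/scene10.png",cv2.resize(p[100:280,140:300],None,fx=3.3,fy=3.3,interpolation=cv2.INTER_CUBIC))
r=bot.outline_of("ball_c","scene");print([(x['extent'],x['confidence']) for x in r])
Q=P[r[0]['region']]
f=least_squares(lambda p:np.linalg.norm(Q-p,axis=1)-.032,[.59,-.08,.12],loss='soft_l1',f_scale=.002); print(np.round(f.x*1000,1),np.std(f.fun))
E
```

```text
t 13.7 pos [590.3 -82.8 120.8] rot [179.92   0.    83.34] open 61.5 F [ 0.2  0.1 -1.2] q [-8. 10.  3. 82. -0. 89.]
(590.2, -82.5, 57.0, 83.3) -> shift [0.0003, -0.0002, 0.0638] wz 0.04
[([211.9, 172.3, 222.1, 196.5], 0.58), ([163.6, 183.2, 197.8, 210.2], 0.19)]
[590.3 -82.5 134.3] 0.11734104632300403
```

View pics/scene10.png

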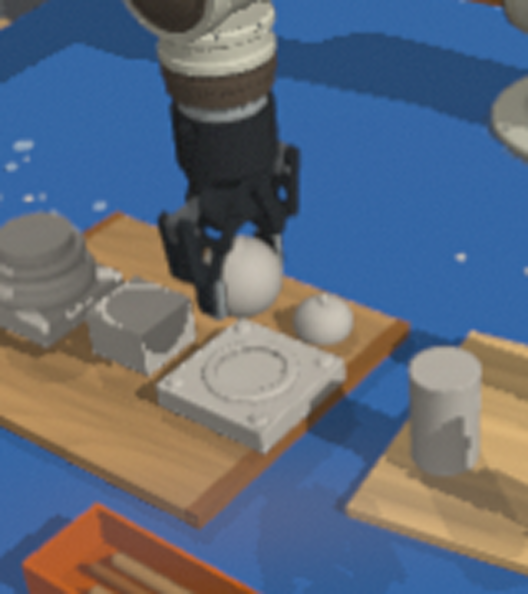

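{"op": "play_rows", "data": {
  "targets": [
    {"fingers": -0.2,"x": 0,"y": 0,"z": 0.015,"wx": 0,"wy": 0,"wz": 0},
    {"fingers": -0.2,"x": 0,"y": 0,"z": 0.035,"wx": 0,"wy": 0,"wz": 0},
    {"fingers": -0.2,"x": 0,"y": 0,"z": 0.05,"wx": 0,"wy": 0,"wz": 0},
    {"fingers": -0.2,"x": 0,"y": 0,"z": 0.059,"wx": 0,"wy": 0,"wz": 0},
    {"fingers": -0.2,"x": 0,"y": 0,"z": 0.063,"wx": 0,"wy": 0,"wz": 0},
    {"fingers": -0.2,"x": 0,"y": 0,"z": 0.0635,"wx": 0,"wy": 0,"wz": 0},
    {"fingers": -0.2,"x": 0,"y": 0,"z": 0.064,"wx": 0,"wy": 0,"wz": 0},
    {"fingers": -0.2,"x": 0,"y": 0,"z": 0.064,"wx": 0,"wy": 0,"wz": 0},
    {"fingers": -0.2,"x": 0,"y": 0,"z": 0.064,"wx": 0,"wy": 0,"wz": 0}
  ]
}}

```text
time: 14.55
ee_pos: [0.5903, -0.0829, 0.0562]
tcp_rot: [179.9, -0.0, 83.3]
wrist_force: [0.5, -0.3, -2.1]
opening: 0.0615
```

{"op": "play_rows", "data": {
  "targets": [
    {"fingers": -0.2,"x": 0,"y": 0,"z": 0.001,"wx": 0,"wy": 0,"wz": 0},
    {"fingers": -0.2,"x": 0,"y": 0,"z": 0.0015,"wx": 0,"wy": 0,"wz": 0},
    {"fingers": -0.2,"x": 0,"y": 0,"z": 0.0015,"wx": 0,"wy": 0,"wz": 0}
  ]
}}

```text
time: 14.8
ee_pos: [0.5903, -0.083, 0.0557]
tcp_rot: [179.9, 0.0, 83.3]
wrist_force: [-4.0, 0.2, 10.3]
opening: 0.0614
```

{"op": "play_rows", "data": {
  "targets": [
    {"fingers": -0.2,"x": 0,"y": 0,"z": -0.001,"wx": 0,"wy": 0,"wz": 0},
    {"fingers": 0.4,"x": 0,"y": 0,"z": -0.001,"wx": 0,"wy": 0,"wz": 0},
    {"fingers": 0.6,"x": 0,"y": 0,"z": -0.001,"wx": 0,"wy": 0,"wz": 0},
    {"fingers": 0.8,"x": 0,"y": 0,"z": -0.001,"wx": 0,"wy": 0,"wz": 0},
    {"fingers": 1,"x": 0,"y": 0,"z": -0.001,"wx": 0,"wy": 0,"wz": 0},
    {"fingers": 1,"x": 0,"y": 0,"z": -0.001,"wx": 0,"wy": 0,"wz": 0},
    {"fingers": 1,"x": 0,"y": 0,"z": -0.001,"wx": 0,"wy": 0,"wz": 0},
    {"fingers": 1,"x": 0,"y": 0,"z": -0.01,"wx": 0,"wy": 0,"wz": 0},
    {"fingers": 1,"x": 0,"y": 0,"z": -0.03,"wx": 0,"wy": 0,"wz": 0},
    {"fingers": 1,"x": 0,"y": 0,"z": -0.06,"wx": 0,"wy": 0,"wz": 0},
    {"fingers": 1,"x": 0,"y": 0,"z": -0.09,"wx": 0,"wy": 0,"wz": 0},
    {"fingers": 1,"x": 0,"y": 0,"z": -0.11,"wx": 0,"wy": 0,"wz": 0},
    {"fingers": 1,"x": 0,"y": 0,"z": -0.12,"wx": 0,"wy": 0,"wz": 0},
    {"fingers": 1,"x": 0,"y": 0,"z": -0.12,"wx": 0,"wy": 0,"wz": 0},
    {"fingers": 1,"x": 0,"y": 0,"z": -0.12,"wx": 0,"wy": 0,"wz": 0},
    {"fingers": 1,"x": 0,"y": 0,"z": -0.12,"wx": 0,"wy": 0,"wz": 0}
  ]
}}

```text
time: 16.13
ee_pos: [0.5893, -0.0828, 0.1721]
tcp_rot: [-179.9, -0.0, 83.3]
wrist_force: [-1.2, 0.6, -0.8]
opening: 0.0856
```

```bash
python3 go.py 584.2,90.6,140,38.3 584.2,90.6,55,38.3;python3 - <<'E'
from h import *
p,d=bot.camera("scene")
cv2.imwrite(f"pics/scene11.png",cv2.resize(p[100:280,140:300],None,fx=3.3,fy=3.3,interpolation=cv2.INTER_CUBIC))
E
```

```text
t 16.13 pos [589.3 -82.8 172.1] rot [-179.87   -0.     83.32] open 85.6 F [-1.2  0.6 -0.8] q [-8. 10.  8. 88.  0. 89.]
(584.2, 90.6, 140.0, 38.3) -> shift [0.1716, -0.0251, 0.0321] wz 45.02
(584.2, 90.6, 55.0, 38.3) -> shift [0.1716, -0.0249, 0.1171] wz 45.02
```

View pics/scene11.png

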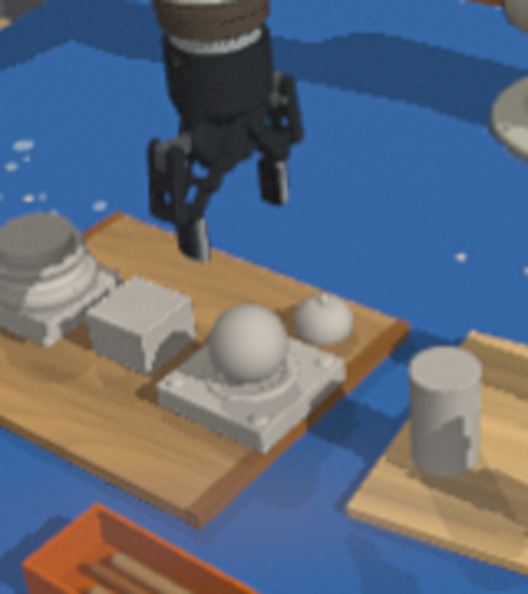

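{"op": "play_rows", "data": {
  "targets": [
    {"fingers": 1,"x": 0.02,"y": -0.003,"z": 0,"wx": 0,"wy": 0,"wz": 6},
    {"fingers": 1,"x": 0.055,"y": -0.008,"z": 0,"wx": 0,"wy": 0,"wz": 13},
    {"fingers": 1,"x": 0.09,"y": -0.013,"z": 0,"wx": 0,"wy": 0,"wz": 20},
    {"fingers": 1,"x": 0.125,"y": -0.018,"z": 0,"wx": 0,"wy": 0,"wz": 27},
    {"fingers": 1,"x": 0.155,"y": -0.023,"z": 0.01,"wx": 0,"wy": 0,"wz": 34},
    {"fingers": 1,"x": 0.168,"y": -0.025,"z": 0.02,"wx": 0,"wy": 0,"wz": 41},
    {"fingers": 1,"x": 0.1715,"y": -0.025,"z": 0.03,"wx": 0,"wy": 0,"wz": 45},
    {"fingers": 1,"x": 0.1715,"y": -0.025,"z": 0.03,"wx": 0,"wy": 0,"wz": 45},
    {"fingers": 1,"x": 0.1715,"y": -0.025,"z": 0.03,"wx": 0,"wy": 0,"wz": 45},
    {"fingers": 1,"x": 0.1715,"y": -0.025,"z": 0.03,"wx": 0,"wy": 0,"wz": 45}
  ]
}}

```text
time: 17.02
ee_pos: [0.5848, 0.0898, 0.1436]
tcp_rot: [-180.0, 0.0, 38.4]
wrist_force: [0.3, -0.2, 0.1]
opening: 0.0859
```

```bash
python3 go.py 584.2,90.6,55,38.3
```

```text
t 17.02 pos [584.8  89.8 143.6] rot [-1.7999e+02  4.0000e-02  3.8440e+01] open 85.9 F [ 0.3 -0.2  0.1] q [  9.  10.   5.  85.  -0. 150.]
(584.2, 90.6, 55.0, 38.3) -> shift [0.0001, -0.001, 0.0886] wz 0.14
```

{"op": "play_rows", "data": {
  "targets": [
    {"fingers": 1,"x": 0,"y": -0.001,"z": 0.015,"wx": 0,"wy": 0,"wz": 0},
    {"fingers": 1,"x": 0,"y": -0.001,"z": 0.035,"wx": 0,"wy": 0,"wz": 0},
    {"fingers": 1,"x": 0,"y": -0.001,"z": 0.058,"wx": 0,"wy": 0,"wz": 0},
    {"fingers": 1,"x": 0,"y": -0.001,"z": 0.075,"wx": 0,"wy": 0,"wz": 0},
    {"fingers": 1,"x": 0,"y": -0.001,"z": 0.085,"wx": 0,"wy": 0,"wz": 0},
    {"fingers": 1,"x": 0,"y": -0.001,"z": 0.088,"wx": 0,"wy": 0,"wz": 0},
    {"fingers": 1,"x": 0,"y": -0.001,"z": 0.088,"wx": 0,"wy": 0,"wz": 0},
    {"fingers": 0.7,"x": 0,"y": -0.001,"z": 0.088,"wx": 0,"wy": 0,"wz": 0},
    {"fingers": 0.5,"x": 0,"y": -0.001,"z": 0.088,"wx": 0,"wy": 0,"wz": 0},
    {"fingers": 0.3,"x": 0,"y": -0.001,"z": 0.088,"wx": 0,"wy": 0,"wz": 0},
    {"fingers": 0,"x": 0,"y": -0.001,"z": 0.088,"wx": 0,"wy": 0,"wz": 0},
    {"fingers": -0.2,"x": 0,"y": -0.001,"z": 0.088,"wx": 0,"wy": 0,"wz": 0},
    {"fingers": -0.3,"x": 0,"y": -0.001,"z": 0.088,"wx": 0,"wy": 0,"wz": 0},
    {"fingers": -0.3,"x": 0,"y": -0.001,"z": 0.088,"wx": 0,"wy": 0,"wz": 0},
    {"fingers": -0.3,"x": 0,"y": -0.001,"z": 0.088,"wx": 0,"wy": 0,"wz": 0}
  ],
  "grip_force": 40
}}

```text
time: 18.27
ee_pos: [0.5851, 0.0911, 0.0572]
tcp_rot: [179.9, -0.1, 38.3]
wrist_force: [-0.3, -0.8, 5.5]
opening: 0.0532
```

```bash
python3 go.py 584.2,90.6,120,38.3 515,-80,150,38.3 451,-307.8,150,38.3
```

```text
t 18.27 pos [585.1  91.1  57.2] rot [ 1.7992e+02 -1.2000e-01  3.8320e+01] open 53.2 F [-0.3 -0.8  5.5] q [  9.  11.  -4.  75.  -0. 151.]
(584.2, 90.6, 120.0, 38.3) -> shift [-0.0009, -0.0001, -0.0628] wz 0.02
(515.0, -80.0, 150.0, 38.3) -> shift [-0.161, 0.0909, -0.093] wz 0.02
(451.0, -307.8, 150.0, 38.3) -> shift [-0.3524, 0.2299, -0.0931] wz 0.02
```

{"op": "play_rows", "data": {
  "targets": [
    {"fingers": -0.3,"x": 0,"y": 0,"z": -0.01,"wx": 0,"wy": 0,"wz": 0},
    {"fingers": -0.3,"x": 0,"y": 0,"z": -0.03,"wx": 0,"wy": 0,"wz": 0},
    {"fingers": -0.3,"x": 0,"y": 0,"z": -0.06,"wx": 0,"wy": 0,"wz": 0},
    {"fingers": -0.3,"x": 0,"y": 0,"z": -0.09,"wx": 0,"wy": 0,"wz": 0},
    {"fingers": -0.3,"x": -0.014,"y": 0.009,"z": -0.112,"wx": 0,"wy": 0,"wz": 0},
    {"fingers": -0.3,"x": -0.035,"y": 0.023,"z": -0.12,"wx": 0,"wy": 0,"wz": 0},
    {"fingers": -0.3,"x": -0.063,"y": 0.041,"z": -0.12,"wx": 0,"wy": 0,"wz": 0},
    {"fingers": -0.3,"x": -0.091,"y": 0.06,"z": -0.12,"wx": 0,"wy": 0,"wz": 0},
    {"fingers": -0.3,"x": -0.12,"y": 0.078,"z": -0.12,"wx": 0,"wy": 0,"wz": 0},
    {"fingers": -0.3,"x": -0.148,"y": 0.097,"z": -0.12,"wx": 0,"wy": 0,"wz": 0},
    {"fingers": -0.3,"x": -0.176,"y": 0.115,"z": -0.12,"wx": 0,"wy": 0,"wz": 0},
    {"fingers": -0.3,"x": -0.204,"y": 0.133,"z": -0.12,"wx": 0,"wy": 0,"wz": 0},
    {"fingers": -0.3,"x": -0.232,"y": 0.152,"z": -0.12,"wx": 0,"wy": 0,"wz": 0},
    {"fingers": -0.3,"x": -0.26,"y": 0.17,"z": -0.12,"wx": 0,"wy": 0,"wz": 0},
    {"fingers": -0.3,"x": -0.289,"y": 0.189,"z": -0.12,"wx": 0,"wy": 0,"wz": 0},
    {"fingers": -0.3,"x": -0.317,"y": 0.207,"z": -0.12,"wx": 0,"wy": 0,"wz": 0},
    {"fingers": -0.3,"x": -0.338,"y": 0.22,"z": -0.11,"wx": 0,"wy": 0,"wz": 0},
    {"fingers": -0.3,"x": -0.349,"y": 0.228,"z": -0.09,"wx": 0,"wy": 0,"wz": 0},
    {"fingers": -0.3,"x": -0.3525,"y": 0.23,"z": -0.07,"wx": 0,"wy": 0,"wz": 0},
    {"fingers": -0.3,"x": -0.3525,"y": 0.23,"z": -0.06,"wx": 0,"wy": 0,"wz": 0}
  ]
}}

```text
time: 19.93
ee_pos: [0.449, -0.3085, 0.1138]
tcp_rot: [-179.9, 0.0, 38.2]
wrist_force: [-0.5, -0.2, -2.5]
opening: 0.0531
```

{"op": "play_rows", "data": {
  "targets": [
    {"fingers": -0.3,"x": 0,"y": 0,"z": 0,"wx": 0,"wy": 0,"wz": 0},
    {"fingers": -0.3,"x": 0,"y": 0,"z": 0,"wx": 0,"wy": 0,"wz": 0},
    {"fingers": -0.3,"x": 0,"y": 0,"z": 0,"wx": 0,"wy": 0,"wz": 0}
  ]
}}

```text
time: 20.18
ee_pos: [0.451, -0.3075, 0.1172]
tcp_rot: [179.9, -0.0, 38.4]
wrist_force: [0.6, -0.3, -1.1]
opening: 0.0531
```

```bash
python3 go.py 451,-307.8,60,38.3;python3 - <<'E'
from h import *
for n in("scene","top"):
    p,d=bot.camera(n);P=cloud(n,d)
    if n=="scene":cv2.imwrite(f"pics/{n}12.png",cv2.resize(p[80:260,80:260],None,fx=3.3,fy=3.3,interpolation=cv2.INTER_CUBIC))
    r=bot.outline_of("cylinder_c",n);print(n,[(x['extent'],x['confidence']) for x in r])
    for x in r[:1]:
        Q=P[x['region']]*1000; Q=Q[np.linalg.norm(Q-np.median(Q,0),axis=1)<70]; print(np.percentile(Q,[2,50,98],axis=0).round(1))
E
```

```text
t 20.18 pos [ 451.  -307.5  117.2] rot [ 1.7992e+02 -3.0000e-02  3.8370e+01] open 53.1 F [ 0.6 -0.3 -1.1] q [-34.   4.  -5.  81.   0. 107.]
(451.0, -307.8, 60.0, 38.3) -> shift [-0.0002, 0.0001, 0.0572] wz 0.07
scene [([166.4, 127.5, 182.0, 166.2], 0.76), ([303.6, 216.5, 339.5, 270.2], 0.25)]
[[ 435.8 -326.4   75.3]
 [ 468.  -294.7  126.7]
 [ 479.8 -280.6  159.8]]
top [([379.1, 212.5, 401.8, 229.9], 0.58)]
[[ 445.3 -295.6   84.8]
 [ 458.2 -284.4  129.5]
 [ 469.7 -281.   157.8]]
```

View pics/scene12.png

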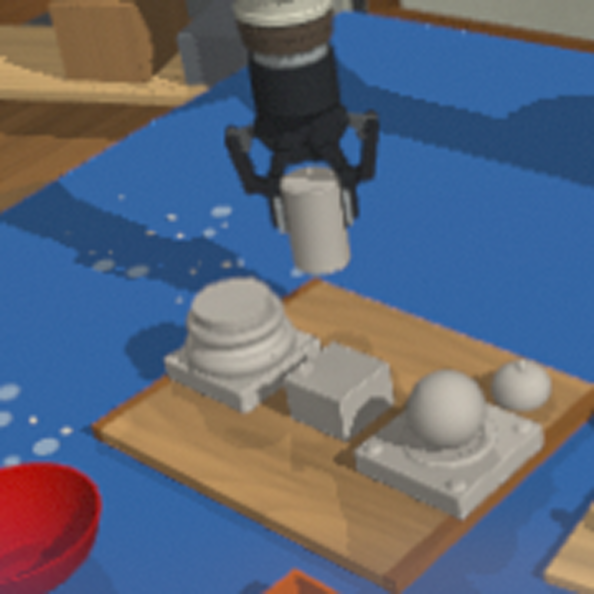

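{"op": "play_rows", "data": {
  "targets": [
    {"fingers": -0.3,"x": 0,"y": 0,"z": 0.015,"wx": 0,"wy": 0,"wz": 0},
    {"fingers": -0.3,"x": 0,"y": 0,"z": 0.033,"wx": 0,"wy": 0,"wz": 0},
    {"fingers": -0.3,"x": 0,"y": 0,"z": 0.046,"wx": 0,"wy": 0,"wz": 0},
    {"fingers": -0.3,"x": 0,"y": 0,"z": 0.053,"wx": 0,"wy": 0,"wz": 0},
    {"fingers": -0.3,"x": 0,"y": 0,"z": 0.0555,"wx": 0,"wy": 0,"wz": 0},
    {"fingers": -0.3,"x": 0,"y": 0,"z": 0.056,"wx": 0,"wy": 0,"wz": 0},
    {"fingers": -0.3,"x": 0,"y": 0,"z": 0.056,"wx": 0,"wy": 0,"wz": 0},
    {"fingers": -0.3,"x": 0,"y": 0,"z": 0.056,"wx": 0,"wy": 0,"wz": 0}
  ]
}}

```text
time: 21.05
ee_pos: [0.4507, -0.3081, 0.0605]
tcp_rot: [179.9, -0.0, 38.3]
wrist_force: [-0.2, -0.3, -1.2]
opening: 0.0528
```

{"op": "play_rows", "data": {
  "targets": [
    {"fingers": -0.3,"x": 0,"y": 0,"z": 0.001,"wx": 0,"wy": 0,"wz": 0},
    {"fingers": -0.3,"x": 0,"y": 0,"z": 0.002,"wx": 0,"wy": 0,"wz": 0},
    {"fingers": -0.3,"x": 0,"y": 0,"z": 0.002,"wx": 0,"wy": 0,"wz": 0},
    {"fingers": -0.3,"x": 0,"y": 0,"z": 0.002,"wx": 0,"wy": 0,"wz": 0}
  ]
}}

```text
time: 21.38
ee_pos: [0.4507, -0.3082, 0.0602]
tcp_rot: [179.9, -0.0, 38.3]
wrist_force: [-4.6, 3.2, 14.2]
opening: 0.0531
```

{"op": "play_rows", "data": {
  "targets": [
    {"fingers": -0.3,"x": 0,"y": 0,"z": -0.0015,"wx": 0,"wy": 0,"wz": 0},
    {"fingers": 0.2,"x": 0,"y": 0,"z": -0.0015,"wx": 0,"wy": 0,"wz": 0},
    {"fingers": 0.4,"x": 0,"y": 0,"z": -0.0015,"wx": 0,"wy": 0,"wz": 0},
    {"fingers": 0.7,"x": 0,"y": 0,"z": -0.0015,"wx": 0,"wy": 0,"wz": 0},
    {"fingers": 0.9,"x": 0,"y": 0,"z": -0.0015,"wx": 0,"wy": 0,"wz": 0},
    {"fingers": 0.9,"x": 0,"y": 0,"z": -0.0015,"wx": 0,"wy": 0,"wz": 0},
    {"fingers": 0.9,"x": 0,"y": 0,"z": -0.01,"wx": 0,"wy": 0,"wz": 0},
    {"fingers": 0.9,"x": 0,"y": 0,"z": -0.03,"wx": 0,"wy": 0,"wz": 0},
    {"fingers": 0.9,"x": 0,"y": 0,"z": -0.06,"wx": 0,"wy": 0,"wz": 0},
    {"fingers": 1,"x": 0,"y": 0,"z": -0.09,"wx": 0,"wy": 0,"wz": 0},
    {"fingers": 1,"x": 0,"y": 0,"z": -0.115,"wx": 0,"wy": 0,"wz": 0},
    {"fingers": 1,"x": 0,"y": 0,"z": -0.125,"wx": 0,"wy": 0,"wz": 0},
    {"fingers": 1,"x": 0,"y": 0,"z": -0.125,"wx": 0,"wy": 0,"wz": 0},
    {"fingers": 1,"x": 0,"y": 0,"z": -0.125,"wx": 0,"wy": 0,"wz": 0}
  ]
}}

```text
time: 22.55
ee_pos: [0.4505, -0.3079, 0.1825]
tcp_rot: [180.0, -0.0, 38.3]
wrist_force: [0.8, 0.5, -1.3]
opening: 0.0853
```

```bash
python3 go.py 476.1,149.6,180,25 476.1,149.6,70,25;python3 - <<'E'
from h import *
p,d=bot.camera("scene")
cv2.imwrite(f"pics/scene13.png",cv2.resize(p[80:260,80:260],None,fx=3.3,fy=3.3,interpolation=cv2.INTER_CUBIC))
E
```

```text
t 22.55 pos [ 450.5 -307.9  182.5] rot [ 1.7999e+02 -1.0000e-02  3.8320e+01] open 85.3 F [ 0.8  0.5 -1.3] q [-34.   4.   2.  88.   0. 107.]
(476.1, 149.6, 180.0, 25.0) -> shift [0.3038, -0.3431, 0.0024] wz 13.32
(476.1, 149.6, 70.0, 25.0) -> shift [0.3038, -0.3431, 0.1124] wz 13.32
```

View pics/scene13.png

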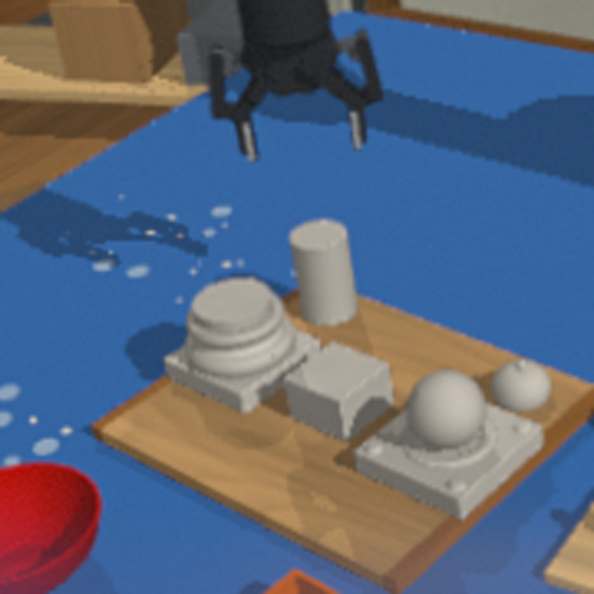

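{"op": "play_rows", "data": {
  "targets": [
    {"fingers": 1,"x": 0.012,"y": -0.014,"z": 0,"wx": 0,"wy": 0,"wz": 1},
    {"fingers": 1,"x": 0.036,"y": -0.041,"z": 0,"wx": 0,"wy": 0,"wz": 2},
    {"fingers": 1,"x": 0.061,"y": -0.069,"z": 0,"wx": 0,"wy": 0,"wz": 3},
    {"fingers": 1,"x": 0.085,"y": -0.096,"z": 0,"wx": 0,"wy": 0,"wz": 4},
    {"fingers": 1,"x": 0.109,"y": -0.123,"z": 0,"wx": 0,"wy": 0,"wz": 5},
    {"fingers": 1,"x": 0.134,"y": -0.151,"z": 0,"wx": 0,"wy": 0,"wz": 6},
    {"fingers": 1,"x": 0.158,"y": -0.178,"z": 0,"wx": 0,"wy": 0,"wz": 7},
    {"fingers": 1,"x": 0.182,"y": -0.206,"z": 0,"wx": 0,"wy": 0,"wz": 8},
    {"fingers": 1,"x": 0.207,"y": -0.233,"z": 0,"wx": 0,"wy": 0,"wz": 9},
    {"fingers": 1,"x": 0.231,"y": -0.261,"z": 0,"wx": 0,"wy": 0,"wz": 10},
    {"fingers": 1,"x": 0.255,"y": -0.288,"z": 0,"wx": 0,"wy": 0,"wz": 11},
    {"fingers": 1,"x": 0.277,"y": -0.312,"z": 0,"wx": 0,"wy": 0,"wz": 12},
    {"fingers": 1,"x": 0.292,"y": -0.33,"z": 0.005,"wx": 0,"wy": 0,"wz": 13},
    {"fingers": 1,"x": 0.301,"y": -0.34,"z": 0.01,"wx": 0,"wy": 0,"wz": 13.3},
    {"fingers": 1,"x": 0.304,"y": -0.343,"z": 0.02,"wx": 0,"wy": 0,"wz": 13.3},
    {"fingers": 1,"x": 0.304,"y": -0.343,"z": 0.02,"wx": 0,"wy": 0,"wz": 13.3},
    {"fingers": 1,"x": 0.304,"y": -0.343,"z": 0.02,"wx": 0,"wy": 0,"wz": 13.3},
    {"fingers": 1,"x": 0.304,"y": -0.343,"z": 0.02,"wx": 0,"wy": 0,"wz": 13.3}
  ]
}}

```text
time: 24.1
ee_pos: [0.476, 0.1487, 0.1623]
tcp_rot: [180.0, 0.1, 25.0]
wrist_force: [-0.3, 0.4, 0.7]
opening: 0.0857
```

```bash
python3 go.py 476.1,149.6,68,25
```

```text
t 24.1 pos [476.  148.7 162.3] rot [1.7999e+02 6.0000e-02 2.4970e+01] open 85.7 F [-0.3  0.4  0.7] q [ 17.  -3.  -7.  86.  -0. 172.]
(476.1, 149.6, 68.0, 25.0) -> shift [0.0006, -0.0008, 0.0943] wz -0.03
```

{"op": "play_rows", "data": {
  "targets": [
    {"fingers": 1,"x": 0.0005,"y": -0.001,"z": 0.015,"wx": 0,"wy": 0,"wz": 0},
    {"fingers": 1,"x": 0.0005,"y": -0.001,"z": 0.035,"wx": 0,"wy": 0,"wz": 0},
    {"fingers": 1,"x": 0.0005,"y": -0.001,"z": 0.06,"wx": 0,"wy": 0,"wz": 0},
    {"fingers": 1,"x": 0.0005,"y": -0.001,"z": 0.08,"wx": 0,"wy": 0,"wz": 0},
    {"fingers": 1,"x": 0.0005,"y": -0.001,"z": 0.091,"wx": 0,"wy": 0,"wz": 0},
    {"fingers": 1,"x": 0.0005,"y": -0.001,"z": 0.094,"wx": 0,"wy": 0,"wz": 0},
    {"fingers": 1,"x": 0.0005,"y": -0.001,"z": 0.094,"wx": 0,"wy": 0,"wz": 0},
    {"fingers": 0.7,"x": 0.0005,"y": -0.001,"z": 0.094,"wx": 0,"wy": 0,"wz": 0},
    {"fingers": 0.5,"x": 0.0005,"y": -0.001,"z": 0.094,"wx": 0,"wy": 0,"wz": 0},
    {"fingers": 0.3,"x": 0.0005,"y": -0.001,"z": 0.094,"wx": 0,"wy": 0,"wz": 0},
    {"fingers": 0.1,"x": 0.0005,"y": -0.001,"z": 0.094,"wx": 0,"wy": 0,"wz": 0},
    {"fingers": -0.1,"x": 0.0005,"y": -0.001,"z": 0.094,"wx": 0,"wy": 0,"wz": 0},
    {"fingers": -0.3,"x": 0.0005,"y": -0.001,"z": 0.094,"wx": 0,"wy": 0,"wz": 0},
    {"fingers": -0.4,"x": 0.0005,"y": -0.001,"z": 0.094,"wx": 0,"wy": 0,"wz": 0},
    {"fingers": -0.4,"x": 0.0005,"y": -0.001,"z": 0.094,"wx": 0,"wy": 0,"wz": 0},
    {"fingers": -0.4,"x": 0.0005,"y": -0.001,"z": 0.094,"wx": 0,"wy": 0,"wz": 0}
  ],
  "grip_force": 40
}}

```text
time: 25.43
ee_pos: [0.4769, 0.1508, 0.0699]
tcp_rot: [180.0, -0.1, 25.0]
wrist_force: [-0.0, -1.9, 5.8]
opening: 0.0496
```

```bash
python3 go.py 476.1,149.6,190,25 560,-40,190,25 667.6,-212.4,190,23.3;python3 - <<'E'
from h import *
p,d=bot.camera("scene")
cv2.imwrite(f"pics/scene14.png",cv2.resize(p[130:280,240:420],None,fx=4,fy=4,interpolation=cv2.INTER_CUBIC))
E
```

```text
t 25.43 pos [476.9 150.8  69.9] rot [ 1.7996e+02 -1.0000e-01  2.5020e+01] open 49.6 F [-0.  -1.9  5.8] q [ 18.  -2. -16.  76.  -0. 173.]
(476.1, 149.6, 190.0, 25.0) -> shift [-0.001, 0.0009, -0.1201] wz 0.02
(560.0, -40.0, 190.0, 25.0) -> shift [-0.0052, 0.2082, -0.12] wz 0.02
(667.6, -212.4, 190.0, 23.3) -> shift [0.0194, 0.4099, -0.1198] wz 1.72
```

View pics/scene14.png

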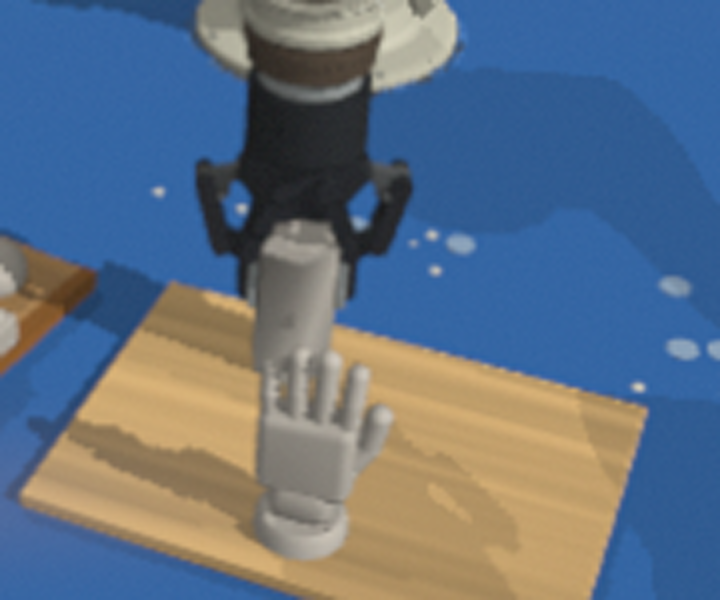

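{"op": "play_rows", "data": {
  "targets": [
    {"fingers": -0.4,"x": 0,"y": 0,"z": -0.01,"wx": 0,"wy": 0,"wz": 0},
    {"fingers": -0.4,"x": 0,"y": 0,"z": -0.03,"wx": 0,"wy": 0,"wz": 0},
    {"fingers": -0.4,"x": 0,"y": 0,"z": -0.06,"wx": 0,"wy": 0,"wz": 0},
    {"fingers": -0.4,"x": 0,"y": 0,"z": -0.09,"wx": 0,"wy": 0,"wz": 0},
    {"fingers": -0.4,"x": 0.001,"y": 0.015,"z": -0.112,"wx": 0,"wy": 0,"wz": 0},
    {"fingers": -0.4,"x": 0.002,"y": 0.04,"z": -0.12,"wx": 0,"wy": 0,"wz": 0},
    {"fingers": -0.4,"x": 0.003,"y": 0.072,"z": -0.12,"wx": 0,"wy": 0,"wz": 0},
    {"fingers": -0.4,"x": 0.005,"y": 0.104,"z": -0.12,"wx": 0,"wy": 0,"wz": 0},
    {"fingers": -0.4,"x": 0.006,"y": 0.136,"z": -0.12,"wx": 0,"wy": 0,"wz": 0.5},
    {"fingers": -0.4,"x": 0.008,"y": 0.168,"z": -0.12,"wx": 0,"wy": 0,"wz": 0.5},
    {"fingers": -0.4,"x": 0.009,"y": 0.2,"z": -0.12,"wx": 0,"wy": 0,"wz": 1},
    {"fingers": -0.4,"x": 0.011,"y": 0.232,"z": -0.12,"wx": 0,"wy": 0,"wz": 1},
    {"fingers": -0.4,"x": 0.012,"y": 0.264,"z": -0.12,"wx": 0,"wy": 0,"wz": 1},
    {"fingers": -0.4,"x": 0.014,"y": 0.296,"z": -0.12,"wx": 0,"wy": 0,"wz": 1.5},
    {"fingers": -0.4,"x": 0.016,"y": 0.328,"z": -0.12,"wx": 0,"wy": 0,"wz": 1.5},
    {"fingers": -0.4,"x": 0.017,"y": 0.358,"z": -0.12,"wx": 0,"wy": 0,"wz": 1.7},
    {"fingers": -0.4,"x": 0.018,"y": 0.382,"z": -0.12,"wx": 0,"wy": 0,"wz": 1.7},
    {"fingers": -0.4,"x": 0.019,"y": 0.398,"z": -0.12,"wx": 0,"wy": 0,"wz": 1.7},
    {"fingers": -0.4,"x": 0.019,"y": 0.407,"z": -0.11,"wx": 0,"wy": 0,"wz": 1.7},
    {"fingers": -0.4,"x": 0.0195,"y": 0.41,"z": -0.09,"wx": 0,"wy": 0,"wz": 1.7}
  ]
}}

```text
time: 27.15
ee_pos: [0.6684, -0.214, 0.1601]
tcp_rot: [179.9, -0.1, 23.2]
wrist_force: [1.5, -0.5, -2.1]
opening: 0.05
```

{"op": "play_rows", "data": {
  "targets": [
    {"fingers": -0.4,"x": 0,"y": 0,"z": 0.01,"wx": 0,"wy": 0,"wz": 0},
    {"fingers": -0.4,"x": 0,"y": 0,"z": 0.02,"wx": 0,"wy": 0,"wz": 0},
    {"fingers": -0.4,"x": 0,"y": 0,"z": 0.025,"wx": 0,"wy": 0,"wz": 0},
    {"fingers": -0.4,"x": 0,"y": 0,"z": 0.025,"wx": 0,"wy": 0,"wz": 0},
    {"fingers": -0.4,"x": 0,"y": 0,"z": 0.025,"wx": 0,"wy": 0,"wz": 0}
  ]
}}

```text
time: 27.57
ee_pos: [0.6672, -0.2119, 0.1343]
tcp_rot: [180.0, -0.0, 23.4]
wrist_force: [-0.3, 0.5, -2.3]
opening: 0.0497
```

```bash
python3 go.py 667.6,-212.4,74,23.3;python3 - <<'E'
from h import *
a=np.deg2rad(-6.7);B=np.array([[np.cos(a),-np.sin(a)],[np.sin(a),np.cos(a)]])
for n in("scene","top"):
    p,d=bot.camera(n);P=cloud(n,d)
    if n=="scene":cv2.imwrite(f"pics/{n}15.png",cv2.resize(p[80:270,80:260],None,fx=3.1,fy=3.1,interpolation=cv2.INTER_CUBIC))
    r=bot.outline_of("prism_c",n);print(n,[(np.round(x['extent'],0).tolist(),x['confidence']) for x in r])
    for x in r[:1]:
        Q=P[x['region']]; Q=np.c_[(Q[:,:2]-[.6676,-.2124])@B,Q[:,2]]*1000; Q=Q[np.linalg.norm(Q-np.median(Q,0),axis=1)<80]; print(np.percentile(Q,[2,10,50,90,98],axis=0).round(1))
E
```

```text
t 27.57 pos [ 667.2 -211.9  134.3] rot [ 1.7999e+02 -1.0000e-02  2.3360e+01] open 49.7 F [-0.3  0.5 -2.3] q [-18.  25.  23.  87.   0. 139.]
(667.6, -212.4, 74.0, 23.3) -> shift [0.0002, 0.0007, 0.0603] wz 0.06
scene [([140.0, 165.0, 167.0, 213.0], 0.96)]
[[-15.9 -15.9  83. ]
 [ -3.9  -8.7  91.5]
 [ 13.8  16.4 137.8]
 [ 23.9  26.1 176.8]
 [ 25.   28.2 178.3]]
top [([340.0, 134.0, 343.0, 140.0], 0.59)]
[[-22.5  15.4  76.5]
 [-21.7  16.   79.8]
 [-16.5  18.8  91.6]
 [-10.2  21.4 103.7]
 [ -8.9  22.6 107.9]]
```

View pics/scene15.png

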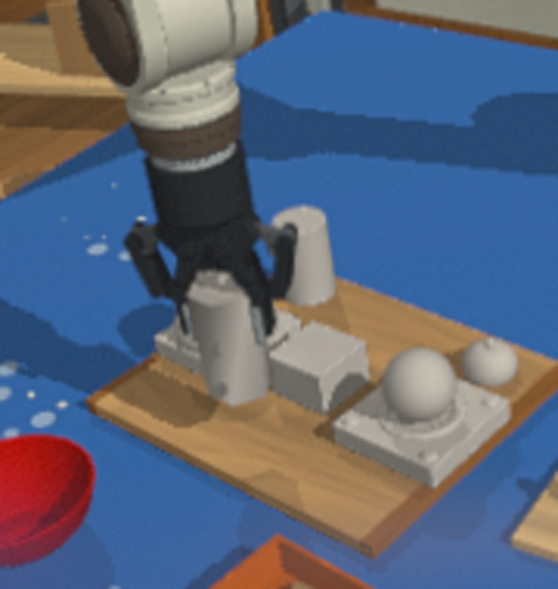

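{"op": "play_rows", "data": {
  "targets": [
    {"fingers": -0.4,"x": 0.0005,"y": 0.0005,"z": 0.015,"wx": 0,"wy": 0,"wz": 0},
    {"fingers": -0.4,"x": 0.0005,"y": 0.0005,"z": 0.034,"wx": 0,"wy": 0,"wz": 0},
    {"fingers": -0.4,"x": 0.0005,"y": 0.0005,"z": 0.048,"wx": 0,"wy": 0,"wz": 0},
    {"fingers": -0.4,"x": 0.0005,"y": 0.0005,"z": 0.056,"wx": 0,"wy": 0,"wz": 0},
    {"fingers": -0.4,"x": 0.0005,"y": 0.0005,"z": 0.0585,"wx": 0,"wy": 0,"wz": 0},
    {"fingers": -0.4,"x": 0.0005,"y": 0.0005,"z": 0.0585,"wx": 0,"wy": 0,"wz": 0},
    {"fingers": -0.4,"x": 0.0005,"y": 0.0005,"z": 0.0585,"wx": 0,"wy": 0,"wz": 0}
  ]
}}

```text
time: 28.35
ee_pos: [0.6683, -0.2128, 0.0764]
tcp_rot: [180.0, -0.1, 23.3]
wrist_force: [0.3, 0.3, -1.8]
opening: 0.0501
```

{"op": "play_rows", "data": {
  "targets": [
    {"fingers": -0.4,"x": 0,"y": 0,"z": 0.001,"wx": 0,"wy": 0,"wz": 0},
    {"fingers": -0.4,"x": 0,"y": 0,"z": 0.002,"wx": 0,"wy": 0,"wz": 0},
    {"fingers": -0.4,"x": 0,"y": 0,"z": 0.002,"wx": 0,"wy": 0,"wz": 0},
    {"fingers": -0.4,"x": 0,"y": 0,"z": 0.002,"wx": 0,"wy": 0,"wz": 0}
  ]
}}

```text
time: 28.68
ee_pos: [0.668, -0.2128, 0.0736]
tcp_rot: [180.0, -0.0, 23.3]
wrist_force: [-0.3, -0.6, -2.0]
opening: 0.0499
```

{"op": "play_rows", "data": {
  "targets": [
    {"fingers": -0.4,"x": 0,"y": 0,"z": 0.001,"wx": 0,"wy": 0,"wz": 0},
    {"fingers": -0.4,"x": 0,"y": 0,"z": 0.0015,"wx": 0,"wy": 0,"wz": 0},
    {"fingers": -0.4,"x": 0,"y": 0,"z": 0.0015,"wx": 0,"wy": 0,"wz": 0}
  ]
}}

```text
time: 28.93
ee_pos: [0.6681, -0.2128, 0.073]
tcp_rot: [180.0, -0.1, 23.3]
wrist_force: [-1.8, 1.1, 5.4]
opening: 0.0499
```

{"op": "play_rows", "data": {
  "targets": [
    {"fingers": -0.4,"x": 0,"y": 0,"z": -0.001,"wx": 0,"wy": 0,"wz": 0},
    {"fingers": 0.1,"x": 0,"y": 0,"z": -0.001,"wx": 0,"wy": 0,"wz": 0},
    {"fingers": 0.4,"x": 0,"y": 0,"z": -0.001,"wx": 0,"wy": 0,"wz": 0},
    {"fingers": 0.7,"x": 0,"y": 0,"z": -0.001,"wx": 0,"wy": 0,"wz": 0},
    {"fingers": 0.9,"x": 0,"y": 0,"z": -0.001,"wx": 0,"wy": 0,"wz": 0},
    {"fingers": 0.9,"x": 0,"y": 0,"z": -0.001,"wx": 0,"wy": 0,"wz": 0},
    {"fingers": 0.9,"x": 0,"y": 0,"z": -0.01,"wx": 0,"wy": 0,"wz": 0},
    {"fingers": 0.9,"x": 0,"y": 0,"z": -0.03,"wx": 0,"wy": 0,"wz": 0},
    {"fingers": 0.9,"x": 0,"y": 0,"z": -0.06,"wx": 0,"wy": 0,"wz": 0},
    {"fingers": 0.9,"x": 0,"y": 0,"z": -0.09,"wx": 0,"wy": 0,"wz": 0},
    {"fingers": 0.9,"x": 0,"y": 0,"z": -0.12,"wx": 0,"wy": 0,"wz": 0},
    {"fingers": 0.9,"x": 0,"y": 0,"z": -0.14,"wx": 0,"wy": 0,"wz": 0},
    {"fingers": 0.9,"x": 0,"y": 0,"z": -0.145,"wx": 0,"wy": 0,"wz": 0},
    {"fingers": 0.9,"x": 0,"y": 0,"z": -0.145,"wx": 0,"wy": 0,"wz": 0}
  ]
}}

```text
time: 30.1
ee_pos: [0.6686, -0.2129, 0.2192]
tcp_rot: [179.9, -0.2, 23.3]
wrist_force: [0.3, -0.5, -0.8]
opening: 0.0809
```

```bash
python3 go.py 600,0,220,90;python3 - <<'E'
from h import *
for n in("scene","top"):
    p,d=bot.camera(n);np.save(f"pics/{n}16.npy",d);cv2.imwrite(f"pics/{n}16.png",p)
p=cv2.imread("pics/scene16.png");cv2.imwrite(f"pics/s16.png",cv2.resize(p[80:280,80:360],None,fx=2.7,fy=2.7,interpolation=cv2.INTER_CUBIC))
C={n:cloud(n,np.load(f"pics/{n}0.npy")).reshape(-1,3) for n in("scene","top")}
for n in("scene","top"):
    Pn=cloud(n,np.load(f"pics/{n}16.npy")).reshape(-1,3)
    Pn[:,2]+={'scene':-.002,'top':.001}[n]
    # hand per-slab, limit to palm: dist from axis
    for z in range(20,150,8):
        m=(np.hypot(Pn[:,0]-.617,Pn[:,1]-.213)<.055)&(Pn[:,2]>z/1e3)&(Pn[:,2]<z/1e3+.008)
        Q=Pn[m]*1000
        if len(Q)>8: print(n,z,len(Q),np.round(Q.min(0)[:2]),np.round(Q.max(0)[:2]))
E
```

```text
t 30.1 pos [ 668.6 -212.9  219.2] rot [ 1.7986e+02 -1.6000e-01  2.3320e+01] open 80.9 F [ 0.3 -0.5 -0.8] q [-18.  27.  34.  97.  -0. 139.]
(600.0, 0.0, 220.0, 90.0) -> shift [0.0213, -0.2227, -0.0013] wz -66.68
scene 20 161 [605. 187.] [651. 241.]
scene 28 32 [618. 198.] [643. 233.]
scene 36 37 [624. 198.] [637. 233.]
scene 44 43 [627. 192.] [635. 240.]
scene 52 66 [617. 189.] [637. 242.]
scene 60 58 [612. 189.] [636. 245.]
scene 68 82 [606. 186.] [636. 252.]
scene 76 79 [608. 190.] [635. 253.]
scene 84 78 [606. 190.] [636. 255.]
scene 92 107 [606. 186.] [638. 255.]
scene 100 133 [600. 187.] [634. 257.]
scene 108 67 [607. 185.] [629. 252.]
scene 116 80 [618. 187.] [630. 243.]
scene 124 73 [614. 185.] [627. 243.]
scene 132 65 [610. 200.] [626. 242.]
scene 140 35 [613. 200.] [624. 238.]
top 20 124 [592. 184.] [632. 238.]
top 28 24 [594. 190.] [612. 232.]
top 36 10 [605. 196.] [611. 225.]
top 44 18 [606. 185.] [625. 226.]
top 52 26 [603. 184.] [627. 225.]
top 60 25 [601. 184.] [627. 235.]
top 68 39 [601. 183.] [625. 241.]
top 76 33 [598. 184.] [629. 248.]
top 84 34 [600. 184.] [625. 245.]
top 92 89 [597. 184.] [633. 250.]
top 100 110 [597. 185.] [632. 257.]
top 108 29 [601. 183.] [627. 254.]
top 116 19 [611. 184.] [626. 233.]
top 124 35 [610. 183.] [621. 235.]
top 132 49 [607. 198.] [618. 244.]
top 140 51 [611. 198.] [623. 240.]
```

View pics/s16.png

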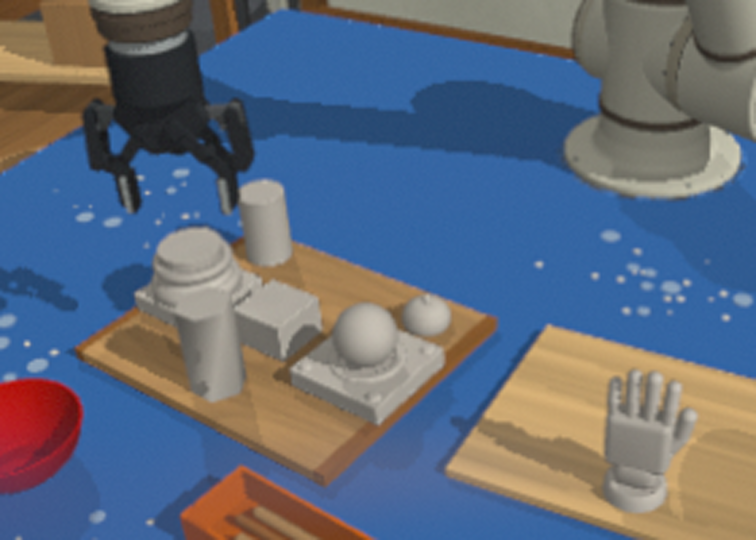

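```bash
cat > hand.py <<'E'
from h import *
rng=np.random.default_rng(0)
def ransac(Q,tol=1.2):
    best=(0,)
    for _ in range(2000):
        i,j=rng.choice(len(Q),2,replace=False);d=Q[j]-Q[i];L=np.hypot(*d)
        if L<15: continue
        n=np.array([-d[1],d[0]])/L; e=np.abs((Q-Q[i])@n); k=(e<tol).sum()
        if k>best[0]: best=(k,e<tol)
    S=Q[best[1]];c=S.mean(0);u=np.linalg.svd(S-c)[2][0]
    u=u*np.sign(u[1]); return best[0],len(Q),c,u,S@u
for tag in("0","16"):
  for n in("scene","top"):
    P=cloud(n,np.load(f"pics/{n}{tag}.npy")).reshape(-1,3);P[:,2]+={'scene':-.002,'top':.001}[n]
    for z0,z1 in((.055,.075),(.072,.092),(.055,.095)):
        m=(np.hypot(P[:,0]-.62,P[:,1]-.213)<.055)&(P[:,2]>z0)&(P[:,2]<z1)
        k,N,c,u,s=ransac(P[m,:2]*1000); yaw=np.degrees(np.arctan2(-u[0],u[1]))
        nn=np.array([np.cos(np.radians(yaw)),np.sin(np.radians(yaw))])
        print(tag,n,z0,z1,k,N,"yaw",round(yaw,1),"face offset from (621,212.7)",round((c-[621,212.7])@nn,1),"span",np.round([s.min()-np.array([621,212.7])@u,s.max()-np.array([621,212.7])@u],1))
E
python3 hand.py
```

```text
0 scene 0.055 0.075 90 170 yaw 5.8 face offset from (621,212.7) 11.8 span [-24.   25.7]
0 scene 0.072 0.092 93 198 yaw 6.6 face offset from (621,212.7) 11.7 span [-22.8  26.1]
0 scene 0.055 0.095 180 378 yaw 6.6 face offset from (621,212.7) 11.6 span [-24.2  26.1]
0 top 0.055 0.075 47 70 yaw 8.9 face offset from (621,212.7) -14.2 span [-25.2  28.9]
0 top 0.072 0.092 55 89 yaw 6.7 face offset from (621,212.7) -14.1 span [-24.4  31.1]
0 top 0.055 0.095 99 167 yaw 6.1 face offset from (621,212.7) -13.9 span [-25.2  30.9]
16 scene 0.055 0.075 91 169 yaw 7.3 face offset from (621,212.7) 12.0 span [-22.4  27. ]
16 scene 0.072 0.092 96 196 yaw 4.7 face offset from (621,212.7) 11.1 span [-23.4  27.5]
16 scene 0.055 0.095 178 370 yaw 6.3 face offset from (621,212.7) 11.7 span [-23.2  27.2]
16 top 0.055 0.075 52 77 yaw 8.9 face offset from (621,212.7) -14.1 span [-25.6  31. ]
16 top 0.072 0.092 59 87 yaw 7.9 face offset from (621,212.7) -13.9 span [-25.9  30.2]
16 top 0.055 0.095 108 174 yaw 8.0 face offset from (621,212.7) -14.0 span [-25.9  30.8]
```

Run:
```python
from h import *
a=np.radians(7);u=np.array([-np.sin(a),np.cos(a)]);nn=np.array([np.cos(a),np.sin(a)])
for n in("scene","top"):
    P=cloud(n,np.load(f"pics/{n}16.npy")).reshape(-1,3);P[:,2]+={'scene':-.002,'top':.001}[n]
    Q=P[(np.hypot(P[:,0]-.62,P[:,1]-.213)<.06)&(P[:,2]>.04)]*1000
    s=(Q[:,:2]-[620,213.5])@u;t=(Q[:,:2]-[620,213.5])@nn
    for z in range(60,152,5):
        m=(Q[:,2]>=z)&(Q[:,2]<z+5)&(np.abs(s)<24)
        if m.sum()>4: print(n,z,m.sum(),"t pct",np.round(np.percentile(t[m],[5,50,95]),1), "s occupancy",np.histogram(s[m],bins=np.arange(-24,25,6))[0])
```

```text
scene 60 33 t pct [10.3 13.3 14.8] s occupancy [3 5 3 7 3 3 6 3]
scene 65 30 t pct [11.3 12.9 15.3] s occupancy [3 4 6 1 4 5 4 3]
scene 70 33 t pct [10.5 12.7 14.6] s occupancy [6 2 4 5 5 4 4 3]
scene 75 37 t pct [10.4 12.5 14.1] s occupancy [4 4 7 3 4 4 5 6]
scene 80 32 t pct [10.5 12.7 14.6] s occupancy [4 2 3 5 5 5 3 5]
scene 85 33 t pct [10.8 12.4 14.1] s occupancy [3 7 3 4 2 6 3 5]
scene 90 33 t pct [ 9.5 12.6 14.4] s occupancy [2 3 5 5 5 4 4 5]
scene 95 50 t pct [ 6.5 11.  15.1] s occupancy [8 7 5 7 6 5 7 5]
scene 100 72 t pct [-1.3  6.5 12. ] s occupancy [ 7 13 10  9  8  7 11  7]
scene 105 30 t pct [0.8 5.7 7.1] s occupancy [4 2 3 3 5 5 4 4]
scene 110 32 t pct [1.8 5.1 7.8] s occupancy [5 2 3 6 4 3 4 5]
scene 115 37 t pct [-0.7  4.1  8.3] s occupancy [8 3 5 3 4 5 2 7]
scene 120 39 t pct [-1.9  3.6  7.6] s occupancy [7 1 6 7 5 5 2 6]
scene 125 37 t pct [-5.3  2.5  6.1] s occupancy [9 3 4 6 2 7 3 3]
scene 130 30 t pct [-1.7  2.1  6. ] s occupancy [0 2 4 6 3 5 4 6]
scene 135 34 t pct [-5.8  0.5  5.3] s occupancy [0 1 6 8 5 3 3 8]
scene 140 26 t pct [-5.5  0.1  4.5] s occupancy [0
[... 576 characters left out ...]
] s occupancy [5 7 3 5 9 4 5 7]
top 100 66 t pct [-11.1  -7.3   3.4] s occupancy [ 7 14 10  8  5  5 11  6]
top 105 10 t pct [-6.3 -4.6 -0.3] s occupancy [0 2 2 1 3 1 1 0]
top 110 14 t pct [-6.7 -4.   1.3] s occupancy [1 1 2 0 3 1 2 4]
top 115 6 t pct [-7.4 -6.5 -0.7] s occupancy [0 1 1 0 0 3 0 1]
top 120 12 t pct [-9.2 -6.4  0.9] s occupancy [1 2 2 0 3 1 1 2]
top 125 19 t pct [-8.9 -5.8  1. ] s occupancy [7 3 0 0 3 2 0 4]
top 130 11 t pct [-9.2 -5.5 -1.1] s occupancy [0 1 0 0 3 0 0 7]
top 135 24 t pct [-10.2  -7.6  -0.4] s occupancy [0 3 5 4 3 3 0 6]
top 140 41 t pct [-7.9 -3.3  1.9] s occupancy [ 0  4 11  5 10  7  2  2]
top 145 14 t pct [-6.9 -2.9  2.2] s occupancy [ 0  0  0  0  2 10  2  0]
```

```bash
python3 go.py 620,213.5,225,97
```

```text
t 30.2 pos [ 667.8 -212.7  215.6] rot [-1.7996e+02  5.0000e-02  2.3320e+01] open 81.1 F [ 0.1 -0.2 -1.3] q [-18.  27.  34.  97.  -0. 139.]
(620.0, 213.5, 225.0, 97.0) -> shift [0.1248, -0.4103, -0.0092] wz -73.68
```

{"op": "play_rows", "data": {
  "targets": [
    {"fingers": 1,"x": 0.005,"y": -0.016,"z": -0.005,"wx": 0,"wy": 0,"wz": -4},
    {"fingers": 1,"x": 0.014,"y": -0.045,"z": -0.009,"wx": 0,"wy": 0,"wz": -9},
    {"fingers": 1,"x": 0.024,"y": -0.078,"z": -0.009,"wx": 0,"wy": 0,"wz": -15},
    {"fingers": 1,"x": 0.034,"y": -0.111,"z": -0.009,"wx": 0,"wy": 0,"wz": -21},
    {"fingers": 1,"x": 0.044,"y": -0.144,"z": -0.009,"wx": 0,"wy": 0,"wz": -27},
    {"fingers": 1,"x": 0.054,"y": -0.177,"z": -0.009,"wx": 0,"wy": 0,"wz": -33},
    {"fingers": 1,"x": 0.064,"y": -0.21,"z": -0.009,"wx": 0,"wy": 0,"wz": -39},
    {"fingers": 1,"x": 0.074,"y": -0.243,"z": -0.009,"wx": 0,"wy": 0,"wz": -45},
    {"fingers": 1,"x": 0.084,"y": -0.276,"z": -0.009,"wx": 0,"wy": 0,"wz": -51},
    {"fingers": 1,"x": 0.094,"y": -0.309,"z": -0.009,"wx": 0,"wy": 0,"wz": -57},
    {"fingers": 1,"x": 0.104,"y": -0.342,"z": -0.009,"wx": 0,"wy": 0,"wz": -63},
    {"fingers": 1,"x": 0.114,"y": -0.374,"z": -0.009,"wx": 0,"wy": 0,"wz": -69},
    {"fingers": 1,"x": 0.121,"y": -0.397,"z": -0.009,"wx": 0,"wy": 0,"wz": -72},
    {"fingers": 1,"x": 0.125,"y": -0.41,"z": -0.009,"wx": 0,"wy": 0,"wz": -73.7},
    {"fingers": 1,"x": 0.125,"y": -0.41,"z": -0.009,"wx": 0,"wy": 0,"wz": -73.7},
    {"fingers": 1,"x": 0.125,"y": -0.41,"z": -0.009,"wx": 0,"wy": 0,"wz": -73.7},
    {"fingers": 1,"x": 0.125,"y": -0.41,"z": -0.009,"wx": 0,"wy": 0,"wz": -73.7},
    {"fingers": 1,"x": 0.125,"y": -0.41,"z": -0.009,"wx": 0,"wy": 0,"wz": -73.7}
  ]
}}

```text
time: 31.7
ee_pos: [0.6207, 0.2118, 0.2255]
tcp_rot: [-180.0, 0.0, 96.9]
wrist_force: [0.7, -0.8, 0.1]
opening: 0.085
```

```bash
python3 go.py 620,213.5,110,97 620,213.5,91,97
```

```text
t 31.7 pos [620.7 211.8 225.5] rot [-1.7997e+02  2.0000e-02  9.6880e+01] open 85.0 F [ 0.7 -0.8  0.1] q [ 19.  20.  26.  96.  -0. 102.]
(620.0, 213.5, 110.0, 97.0) -> shift [0.0018, -0.0004, 0.1155] wz -0.12
(620.0, 213.5, 91.0, 97.0) -> shift [0.0018, -0.0004, 0.1345] wz -0.12
```

Descend part way, look, then finish the approach gently.

{"op": "play_rows", "data": {
  "targets": [
    {"fingers": 1,"x": 0.002,"y": 0,"z": 0.02,"wx": 0,"wy": 0,"wz": 0},
    {"fingers": 1,"x": 0.002,"y": 0,"z": 0.05,"wx": 0,"wy": 0,"wz": 0},
    {"fingers": 1,"x": 0.002,"y": 0,"z": 0.08,"wx": 0,"wy": 0,"wz": 0},
    {"fingers": 1,"x": 0.002,"y": 0,"z": 0.105,"wx": 0,"wy": 0,"wz": 0},
    {"fingers": 1,"x": 0.002,"y": 0,"z": 0.118,"wx": 0,"wy": 0,"wz": 0},
    {"fingers": 1,"x": 0.002,"y": 0,"z": 0.12,"wx": 0,"wy": 0,"wz": 0},
    {"fingers": 1,"x": 0.002,"y": 0,"z": 0.12,"wx": 0,"wy": 0,"wz": 0},
    {"fingers": 1,"x": 0.002,"y": 0,"z": 0.12,"wx": 0,"wy": 0,"wz": 0}
  ]
}}

```text
time: 32.37
ee_pos: [0.621, 0.2151, 0.1077]
tcp_rot: [179.9, -0.0, 97.0]
wrist_force: [0.4, 0.7, 0.1]
opening: 0.0853
```

```bash
python3 go.py 620,213.5,91,97;python3 - <<'E'
from h import *
p,d=bot.camera("scene")
cv2.imwrite(f"pics/scene17.png",cv2.resize(p[130:290,240:420],None,fx=3.7,fy=3.7,interpolation=cv2.INTER_CUBIC))
E
```

```text
t 32.37 pos [621.  215.1 107.7] rot [ 1.7987e+02 -3.0000e-02  9.6980e+01] open 85.3 F [0.4 0.7 0.1] q [ 19.  19.  12.  82.  -0. 102.]
(620.0, 213.5, 91.0, 97.0) -> shift [-0.0014, -0.0012, 0.0167] wz -0.02
```

View pics/scene17.png

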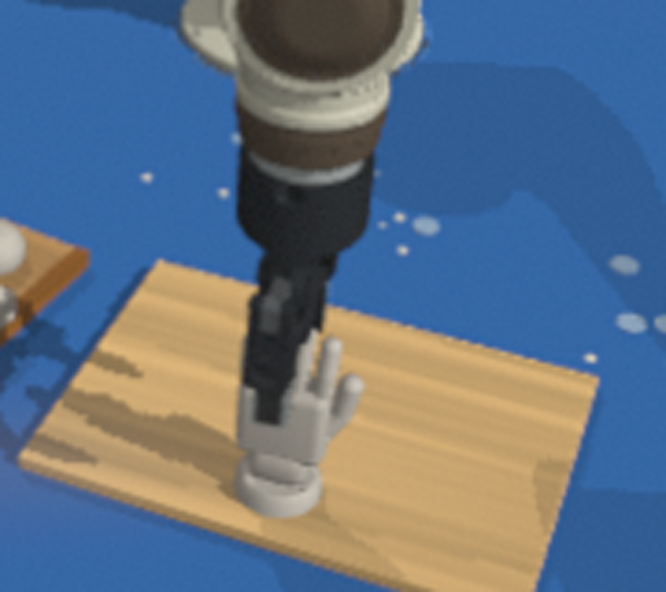

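{"op": "play_rows", "data": {
  "targets": [
    {"fingers": 1,"x": -0.001,"y": -0.001,"z": 0.005,"wx": 0,"wy": 0,"wz": 0},
    {"fingers": 1,"x": -0.001,"y": -0.001,"z": 0.01,"wx": 0,"wy": 0,"wz": 0},
    {"fingers": 1,"x": -0.001,"y": -0.001,"z": 0.014,"wx": 0,"wy": 0,"wz": 0},
    {"fingers": 1,"x": -0.001,"y": -0.001,"z": 0.0165,"wx": 0,"wy": 0,"wz": 0},
    {"fingers": 1,"x": -0.001,"y": -0.001,"z": 0.0165,"wx": 0,"wy": 0,"wz": 0},
    {"fingers": 1,"x": -0.001,"y": -0.001,"z": 0.0165,"wx": 0,"wy": 0,"wz": 0}
  ]
}}

```text
time: 32.92
ee_pos: [0.6192, 0.2142, 0.0891]
tcp_rot: [-180.0, 0.0, 97.0]
wrist_force: [-0.8, -0.5, -0.5]
opening: 0.0854
```

{"op": "play_rows", "data": {
  "targets": [
    {"fingers": 0.7,"x": 0,"y": 0,"z": 0,"wx": 0,"wy": 0,"wz": 0},
    {"fingers": 0.4,"x": 0,"y": 0,"z": 0,"wx": 0,"wy": 0,"wz": 0},
    {"fingers": 0.2,"x": 0,"y": 0,"z": 0,"wx": 0,"wy": 0,"wz": 0},
    {"fingers": 0,"x": 0,"y": 0,"z": 0,"wx": 0,"wy": 0,"wz": 0},
    {"fingers": -0.1,"x": 0,"y": 0,"z": 0,"wx": 0,"wy": 0,"wz": 0},
    {"fingers": -0.2,"x": 0,"y": 0,"z": 0,"wx": 0,"wy": 0,"wz": 0},
    {"fingers": -0.25,"x": 0,"y": 0,"z": 0,"wx": 0,"wy": 0,"wz": 0},
    {"fingers": -0.3,"x": 0,"y": 0,"z": 0,"wx": 0,"wy": 0,"wz": 0},
    {"fingers": -0.35,"x": 0,"y": 0,"z": 0,"wx": 0,"wy": 0,"wz": 0},
    {"fingers": -0.4,"x": 0,"y": 0,"z": 0,"wx": 0,"wy": 0,"wz": 0},
    {"fingers": -0.5,"x": 0,"y": 0,"z": 0,"wx": 0,"wy": 0,"wz": 0},
    {"fingers": -0.8,"x": 0,"y": 0,"z": 0,"wx": 0,"wy": 0,"wz": 0},
    {"fingers": -0.8,"x": 0,"y": 0,"z": 0,"wx": 0,"wy": 0,"wz": 0},
    {"fingers": -0.8,"x": 0,"y": 0,"z": 0,"wx": 0,"wy": 0,"wz": 0}
  ],
  "grip_force": 45
}}

```text
time: 34.08
ee_pos: [0.6194, 0.2142, 0.0894]
tcp_rot: [180.0, -0.0, 97.0]
wrist_force: [-0.3, 0.2, 1.4]
opening: 0.0252
```

```bash
python3 go.py 576.3,-202.1,225,83.3;python3 - <<'E'
from h import *
p,d=bot.camera("scene")
cv2.imwrite(f"pics/scene18.png",cv2.resize(p[130:290,240:420],None,fx=3.7,fy=3.7,interpolation=cv2.INTER_CUBIC))
E
```

```text
t 34.08 pos [619.4 214.2  89.4] rot [179.98  -0.    97.02] open 25.2 F [-0.3  0.2  1.4] q [ 19.  19.  10.  81.  -0. 102.]
(576.3, -202.1, 225.0, 83.3) -> shift [-0.4079, -0.0936, -0.1356] wz 13.72
```

View pics/scene18.png

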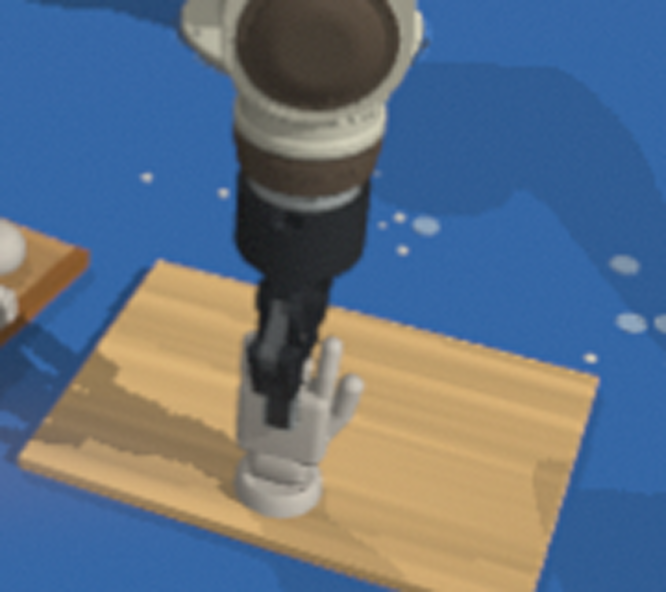

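{"op": "play_rows", "data": {
  "targets": [
    {"fingers": -0.8,"x": 0,"y": 0,"z": -0.01,"wx": 0,"wy": 0,"wz": 0},
    {"fingers": -0.8,"x": 0,"y": 0,"z": -0.03,"wx": 0,"wy": 0,"wz": 0},
    {"fingers": -0.8,"x": 0,"y": 0,"z": -0.06,"wx": 0,"wy": 0,"wz": 0},
    {"fingers": -0.8,"x": 0,"y": 0,"z": -0.09,"wx": 0,"wy": 0,"wz": 0},
    {"fingers": -0.8,"x": -0.012,"y": -0.003,"z": -0.115,"wx": 0,"wy": 0,"wz": 0},
    {"fingers": -0.8,"x": -0.035,"y": -0.008,"z": -0.125,"wx": 0,"wy": 0,"wz": 1},
    {"fingers": -0.8,"x": -0.065,"y": -0.015,"z": -0.125,"wx": 0,"wy": 0,"wz": 2},
    {"fingers": -0.8,"x": -0.097,"y": -0.022,"z": -0.125,"wx": 0,"wy": 0,"wz": 3},
    {"fingers": -0.8,"x": -0.13,"y": -0.03,"z": -0.125,"wx": 0,"wy": 0,"wz": 4},
    {"fingers": -0.8,"x": -0.163,"y": -0.037,"z": -0.125,"wx": 0,"wy": 0,"wz": 5.5},
    {"fingers": -0.8,"x": -0.196,"y": -0.045,"z": -0.125,"wx": 0,"wy": 0,"wz": 7},
    {"fingers": -0.8,"x": -0.229,"y": -0.053,"z": -0.125,"wx": 0,"wy": 0,"wz": 8},
    {"fingers": -0.8,"x": -0.262,"y": -0.06,"z": -0.125,"wx": 0,"wy": 0,"wz": 9},
    {"fingers": -0.8,"x": -0.295,"y": -0.068,"z": -0.125,"wx": 0,"wy": 0,"wz": 10},
    {"fingers": -0.8,"x": -0.328,"y": -0.075,"z": -0.125,"wx": 0,"wy": 0,"wz": 11},
    {"fingers": -0.8,"x": -0.36,"y": -0.083,"z": -0.125,"wx": 0,"wy": 0,"wz": 12.5},
    {"fingers": -0.8,"x": -0.385,"y": -0.088,"z": -0.125,"wx": 0,"wy": 0,"wz": 13},
    {"fingers": -0.8,"x": -0.4,"y": -0.092,"z": -0.12,"wx": 0,"wy": 0,"wz": 13.7},
    {"fingers": -0.8,"x": -0.407,"y": -0.0935,"z": -0.105,"wx": 0,"wy": 0,"wz": 13.7},
    {"fingers": -0.8,"x": -0.408,"y": -0.0935,"z": -0.09,"wx": 0,"wy": 0,"wz": 13.7}
  ]
}}

```text
time: 35.8
ee_pos: [0.5761, -0.2042, 0.1796]
tcp_rot: [180.0, 0.0, 83.2]
wrist_force: [-0.5, -0.1, -2.6]
opening: 0.0249
```

{"op": "play_rows", "data": {
  "targets": [
    {"fingers": -0.8,"x": 0,"y": 0,"z": 0.003,"wx": 0,"wy": 0,"wz": 0},
    {"fingers": -0.8,"x": 0,"y": 0,"z": 0.003,"wx": 0,"wy": 0,"wz": 0},
    {"fingers": -0.8,"x": 0,"y": 0,"z": 0.003,"wx": 0,"wy": 0,"wz": 0},
    {"fingers": -0.8,"x": 0,"y": 0,"z": 0.003,"wx": 0,"wy": 0,"wz": 0}
  ]
}}

```text
time: 36.13
ee_pos: [0.5767, -0.2019, 0.1775]
tcp_rot: [179.9, 0.0, 83.4]
wrist_force: [-0.3, 0.4, -1.5]
opening: 0.0252
```

```bash
python3 go.py 576.3,-202.1,137,83.3;python3 - <<'E'
from h import *
a=np.deg2rad(-6.7);B=np.array([[np.cos(a),-np.sin(a)],[np.sin(a),np.cos(a)]])
for n in("scene","top"):
    p,d=bot.camera(n);P=cloud(n,d);P[...,2]+={'scene':-.002,'top':.001}[n]
    cv2.imwrite(f"pics/{n}19.png",cv2.resize(p[80:270,80:280],None,fx=3.1,fy=3.1,interpolation=cv2.INTER_CUBIC) if n=="scene" else cv2.resize(p[110:260,250:430],None,fx=4,fy=4))
    Q=P.reshape(-1,3);Q=np.c_[(Q[:,:2]-[.5763,-.2021])@B,Q[:,2]]*1000
    for z0,z1 in((90,100),(100,112),(130,165)):
        m=(np.hypot(Q[:,0],Q[:,1])<50)&(Q[:,2]>z0)&(Q[:,2]<z1)
        if m.sum()>5: print(n,z0,m.sum(),np.percentile(Q[m],[1,50,99],axis=0).round(1).tolist())
E
```

```text
t 36.13 pos [ 576.7 -201.9  177.5] rot [1.7993e+02 1.0000e-02 8.3360e+01] open 25.2 F [-0.3  0.4 -1.5] q [-19.  13.  11.  89.   0.  77.]
(576.3, -202.1, 137.0, 83.3) -> shift [-0.0002, -0.0004, 0.0405] wz 0.06
scene 100 92 [[-16.5, -14.7, 100.3], [19.5, 19.2, 107.1], [31.0, 28.6, 111.9]]
scene 130 196 [[-9.4, -25.6, 130.6], [13.4, 14.8, 148.9], [17.3, 38.6, 164.7]]
top 100 60 [[-27.9, -3.7, 101.5], [-20.9, 14.8, 108.8], [0.4, 28.2, 111.9]]
top 130 49 [[-16.7, -1.5, 130.9], [-13.3, 14.8, 153.2], [0.4, 30.5, 164.3]]
```

View pics/scene19.png

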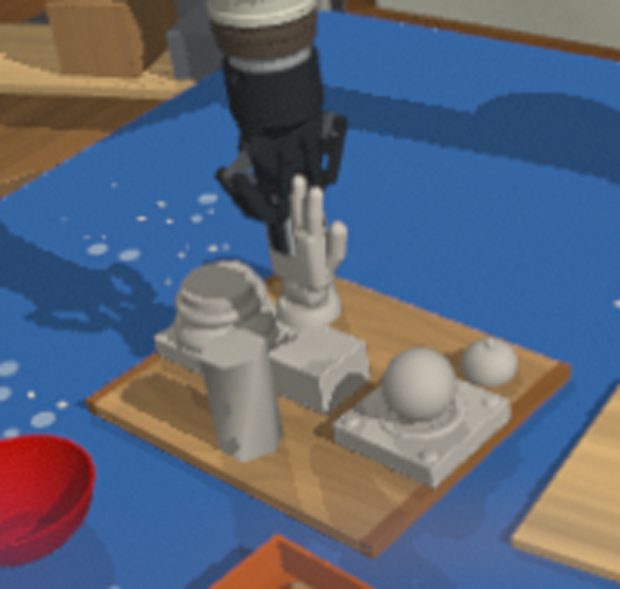

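View pics/top19.png

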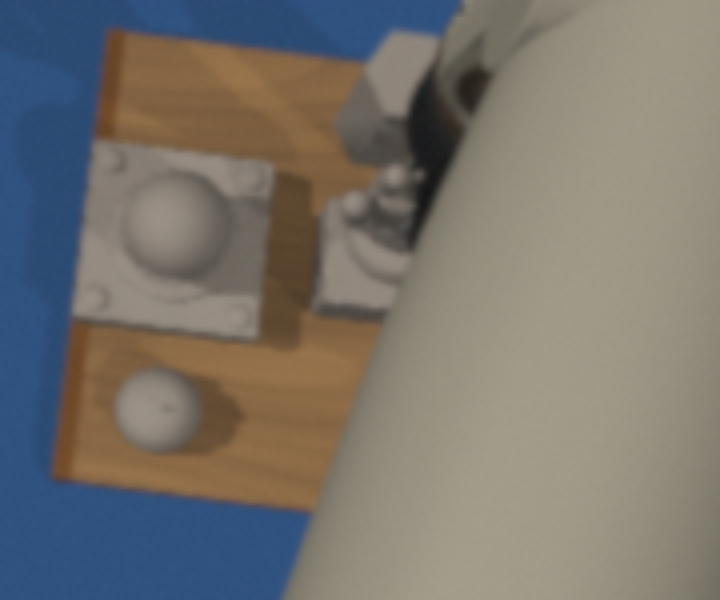

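{"op": "play_rows", "data": {
  "targets": [
    {"fingers": -0.8,"x": 0,"y": 0,"z": 0.01,"wx": 0,"wy": 0,"wz": 0},
    {"fingers": -0.8,"x": 0,"y": 0,"z": 0.022,"wx": 0,"wy": 0,"wz": 0},
    {"fingers": -0.8,"x": 0,"y": 0,"z": 0.032,"wx": 0,"wy": 0,"wz": 0},
    {"fingers": -0.8,"x": 0,"y": 0,"z": 0.037,"wx": 0,"wy": 0,"wz": 0},
    {"fingers": -0.8,"x": 0,"y": 0,"z": 0.039,"wx": 0,"wy": 0,"wz": 0},
    {"fingers": -0.8,"x": 0,"y": 0,"z": 0.039,"wx": 0,"wy": 0,"wz": 0},
    {"fingers": -0.8,"x": 0,"y": 0,"z": 0.039,"wx": 0,"wy": 0,"wz": 0}
  ]
}}

```text
time: 36.82
ee_pos: [0.5762, -0.2022, 0.1368]
tcp_rot: [-180.0, -0.0, 83.3]
wrist_force: [-1.0, 0.5, -1.7]
opening: 0.0252
```

{"op": "play_rows", "data": {
  "targets": [
    {"fingers": -0.8,"x": 0,"y": 0,"z": 0.001,"wx": 0,"wy": 0,"wz": 0},
    {"fingers": -0.8,"x": 0,"y": 0,"z": 0.0015,"wx": 0,"wy": 0,"wz": 0},
    {"fingers": -0.8,"x": 0,"y": 0,"z": 0.0015,"wx": 0,"wy": 0,"wz": 0}
  ]
}}

```text
time: 37.07
ee_pos: [0.5764, -0.2023, 0.1364]
tcp_rot: [180.0, 0.0, 83.3]
wrist_force: [-1.5, 0.9, 4.6]
opening: 0.0249
```

{"op": "play_rows", "data": {
  "targets": [
    {"fingers": -0.8,"x": 0,"y": 0,"z": -0.0005,"wx": 0,"wy": 0,"wz": 0},
    {"fingers": -0.3,"x": 0,"y": 0,"z": -0.0005,"wx": 0,"wy": 0,"wz": 0},
    {"fingers": -0.2,"x": 0,"y": 0,"z": -0.0005,"wx": 0,"wy": 0,"wz": 0},
    {"fingers": -0.1,"x": 0,"y": 0,"z": -0.0005,"wx": 0,"wy": 0,"wz": 0},
    {"fingers": 0.1,"x": 0,"y": 0,"z": -0.0005,"wx": 0,"wy": 0,"wz": 0},
    {"fingers": 0.3,"x": 0,"y": 0,"z": -0.0005,"wx": 0,"wy": 0,"wz": 0},
    {"fingers": 0.5,"x": 0,"y": 0,"z": -0.0005,"wx": 0,"wy": 0,"wz": 0},
    {"fingers": 0.7,"x": 0,"y": 0,"z": -0.0005,"wx": 0,"wy": 0,"wz": 0},
    {"fingers": 0.9,"x": 0,"y": 0,"z": -0.0005,"wx": 0,"wy": 0,"wz": 0},
    {"fingers": 0.9,"x": 0,"y": 0,"z": -0.0005,"wx": 0,"wy": 0,"wz": 0},
    {"fingers": 0.9,"x": 0,"y": 0,"z": -0.005,"wx": 0,"wy": 0,"wz": 0},
    {"fingers": 0.9,"x": 0,"y": 0,"z": -0.015,"wx": 0,"wy": 0,"wz": 0},
    {"fingers": 0.9,"x": 0,"y": 0,"z": -0.035,"wx": 0,"wy": 0,"wz": 0},
    {"fingers": 0.9,"x": 0,"y": 0,"z": -0.06,"wx": 0,"wy": 0,"wz": 0},
    {"fingers": 0.9,"x": 0,"y": 0,"z": -0.085,"wx": 0,"wy": 0,"wz": 0},
    {"fingers": 0.9,"x": 0,"y": 0,"z": -0.105,"wx": 0,"wy": 0,"wz": 0},
    {"fingers": 0.9,"x": 0,"y": 0,"z": -0.115,"wx": 0,"wy": 0,"wz": 0}
  ]
}}

```text
time: 38.48
ee_pos: [0.5768, -0.2024, 0.2551]
tcp_rot: [179.8, 0.1, 83.3]
wrist_force: [0.9, 0.2, -0.3]
opening: 0.081
```

```bash
python3 go.py 430,100,250,83.3;python3 - <<'E'
from h import *
p,d=bot.camera("scene");cv2.imwrite("pics/scene20.png",cv2.resize(p[60:270,80:280],None,fx=2.8,fy=2.8,interpolation=cv2.INTER_CUBIC))
E
```

```text
t 38.48 pos [ 576.8 -202.4  255.1] rot [1.7975e+02 6.0000e-02 8.3320e+01] open 81.0 F [ 0.9  0.2 -0.3] q [-19.  14.  22.  97.  -0.  77.]
(430.0, 100.0, 250.0, 83.3) -> shift [0.2833, -0.181, 0.004] wz 0.02
```

View pics/scene20.png

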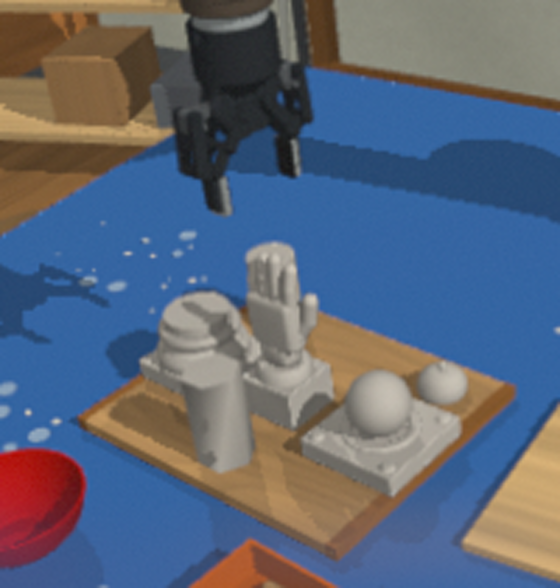

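{"op": "play_rows", "data": {
  "targets": [
    {"fingers": 0.9,"x": 0.005,"y": -0.003,"z": -0.02,"wx": 0,"wy": 0,"wz": 0},
    {"fingers": 0.9,"x": 0.02,"y": -0.013,"z": -0.03,"wx": 0,"wy": 0,"wz": 0},
    {"fingers": 0.9,"x": 0.05,"y": -0.032,"z": -0.03,"wx": 0,"wy": 0,"wz": 0},
    {"fingers": 0.9,"x": 0.08,"y": -0.051,"z": -0.03,"wx": 0,"wy": 0,"wz": 0},
    {"fingers": 0.9,"x": 0.11,"y": -0.07,"z": -0.03,"wx": 0,"wy": 0,"wz": 0},
    {"fingers": 0.9,"x": 0.14,"y": -0.09,"z": -0.03,"wx": 0,"wy": 0,"wz": 0},
    {"fingers": 0.9,"x": 0.17,"y": -0.11,"z": -0.03,"wx": 0,"wy": 0,"wz": 0},
    {"fingers": 0.9,"x": 0.2,"y": -0.128,"z": -0.03,"wx": 0,"wy": 0,"wz": 0},
    {"fingers": 0.9,"x": 0.23,"y": -0.147,"z": -0.03,"wx": 0,"wy": 0,"wz": 0},
    {"fingers": 0.9,"x": 0.26,"y": -0.166,"z": -0.03,"wx": 0,"wy": 0,"wz": 0},
    {"fingers": 0.9,"x": 0.29,"y": -0.18,"z": -0.03,"wx": 0,"wy": 0,"wz": 0},
    {"fingers": 0.9,"x": 0.32,"y": -0.19,"z": -0.03,"wx": 0,"wy": 0,"wz": 0},
    {"fingers": 0.9,"x": 0.35,"y": -0.2,"z": -0.03,"wx": 0,"wy": 0,"wz": 0},
    {"fingers": 0.9,"x": 0.37,"y": -0.205,"z": -0.03,"wx": 0,"wy": 0,"wz": 0},
    {"fingers": 0.9,"x": 0.38,"y": -0.205,"z": -0.03,"wx": 0,"wy": 0,"wz": 0},
    {"fingers": 0.9,"x": 0.38,"y": -0.205,"z": -0.03,"wx": 0,"wy": 0,"wz": 0},
    {"fingers": 0.9,"x": 0.38,"y": -0.205,"z": -0.03,"wx": 0,"wy": 0,"wz": 0}
  ]
}}

```text
time: 39.95
ee_pos: [0.417, 0.1989, 0.2807]
tcp_rot: [-180.0, 0.0, 83.4]
wrist_force: [0.3, -0.4, 0.1]
opening: 0.0811
```

```bash
cat > chk.py <<'E'
from h import *
from scipy.optimize import least_squares
rng=np.random.default_rng(0)
a=np.deg2rad(-6.7);B=np.array([[np.cos(a),-np.sin(a)],[np.sin(a),np.cos(a)]])
Os={'scene':(577.0,-201.9),'top':(575.3,-201.6)}
for n in("scene","top"):
    p,d=bot.camera(n);P=cloud(n,d).reshape(-1,3)*1000;P[:,2]+={'scene':-2,'top':1}[n]
    cv2.imwrite(f"pics/{n}21.png",cv2.resize(p[80:270,80:320],None,fx=3,fy=3,interpolation=cv2.INTER_CUBIC) if n=="scene" else cv2.resize(p[100:260,240:440],None,fx=3.7,fy=3.7,interpolation=cv2.INTER_CUBIC))
    L=np.c_[(P[:,:2]-Os[n])@B,P[:,2]]
    def box(c,r,z0,z1): return L[(np.hypot(L[:,0]-c[0],L[:,1]-c[1])<r)&(L[:,2]>z0)&(L[:,2]<z1)]
    def rect(nm,Q): print(n,nm,len(Q),np.round(cv2.minAreaRect(Q[:,:2].astype(np.float32))[0],1),np.round(cv2.minAreaRect(Q[:,:2].astype(np.float32))[1],1),round(cv2.minAreaRect(Q[:,:2].astype(np.float32))[2],1),"z",np.median(Q[:,2]).round(1))
    rect("plate",box((0,120),75,32,45)[np.abs(box((0,120),75,32,45)[:,0])<62]); rect("colfoot",box((0,-120),75,32,45)); rect("block",box((0,0),48,54,63))
    for nm,c,z in(("cyl",(-112,-120),100),("prism",(92,0),115)):
        Q=box(c,45,z-4,z+5);cc,r=cv2.minEnclosingCircle(Q[:,:2].astype(np.float32));print(n,nm,np.round(cc,1),round(r,1),"mean",Q.mean(0).round(1))
        if nm=="prism":
            b=None
            for ang in np.arange(-30,30,1.):
                t=np.deg2rad(ang+60*np.arange(3));N=np.c_[np.cos(t),np.sin(t)];s=Q[:,:2]@N.T;hi=np.percentile(s,99,axis=0);lo=np.percentile(s,1,axis=0)
                if b is None or (hi-lo).sum()<b[0]: b=((hi-lo).sum(),ang,np.linalg.lstsq(N,(hi+lo)/2,rcond=None)[0].round(1))
            print("   hex",b)
    Q=box((0,120),45,50,105);f=least_squares(lambda q:np.linalg.norm(Q-q,axis=1)-32,[0,120,67],loss='soft_l1',f_scale=2);print(n,"ball",f.x.round(1))
    Q=box((-105,120),40,20,60);cc,r=cv2.minEnclosingCircle(Q[Q[:,2]>22,:2].astype(np.float32));print(n,"apple",np.round(cc,1),round(r,1))
    Q=box((0,0),40,62,76);print(n,"hand foot",np.percentile(Q,[1,99],axis=0).round(1).tolist())
    Q=box((0,0),40,102,142)[:,:2];best=(0,)
    for _ in range(1500):
        i,j=rng.choice(len(Q),2,replace=False);dd=Q[j]-Q[i];l=np.hypot(*dd)
        if l<15: continue
        nn=np.array([-dd[1],dd[0]])/l;e=np.abs((Q-Q[i])@nn)<1.2
        if e.sum()>best[0]:best=(e.sum(),e)
    S=Q[best[1]];u=np.linalg.svd(S-S.mean(0))[2][0];u*=np.sign(u[1]);print(n,"palm yaw rel board",np.degrees(np.arctan2(-u[0],u[1])).round(1),"face x",S.mean(0).round(1),"span",(S@u).min().round(1),(S@u).max().round(1))
    Q=box((0,0),50,165,200);print(n,"hand top",Q[:,2].max().round(1),Q.mean(0).round(1))
E
python3 chk.py; python3 go.py
```

```text
scene plate 775 [  0.4 120.1] [112.9 112.7] 0.5 z 37.6
scene colfoot 116 [  13.8 -113.9] [ 65.  124.7] 46.0 z 37.6
scene block 156 [-0.3  0.5] [67.7 66.8] 89.5 z 59.1
scene cyl [-112.3 -119.8] 27.8 mean [-118.1 -122.3   98.6]
scene prism [92.2 -0.5] 28.6 mean [ 92.3   1.2 115.1]
   hex (np.float64(149.43953148052796), np.float64(-5.0), array([91.7,  0.1]))
scene ball [ -1.3 120.   66.8]
scene apple [-101.1  118.4] 25.1
scene hand foot [[-23.8, -25.2, 62.0], [29.2, 28.3, 75.2]]
scene palm yaw rel board 1.9 face x [12.1  0.7] span -27.0 25.8
scene hand top 193.8 [  1.9   7.  177.6]
top plate 1450 [  0.3 119.4] [111.7 110.4] 0.0 z 37.6
top colfoot 364 [   0.4 -120.3] [102.3 100.9] 0.1 z 36.9
top block 196 [-0.5 -1. ] [65. 64.] 89.9 z 59.1
top cyl [-112.8 -120.7] 26.8 mean [-113.  -120.5  100.1]
top prism [92.2 -1.2] 28.2 mean [ 9.150e+01 -1.000e-01  1.152e+02]
   hex (np.float64(143.77438267123847), np.float64(1.0), array([92. , -0.5]))
top ball [  0.7 120.7  66.7]
top apple [-103.1  117.1] 25.5
top hand foot [[-27.8, -26.4, 62.1], [-2.3, 26.8, 75.2]]
top palm yaw rel board -0.2 face x [-11.5  -0.3] span -26.4 28.2
top hand top 195.5 [ -3.5   2.1 183. ]
t 40.05 pos [417.2 198.1 280.8] rot [1.800e+02 2.000e-02 8.327e+01] open 81.1 F [ 0.  -0.7 -0.8] q [ 25.  -6.   4. 100.  -0. 122.]
```

View pics/scene21.png

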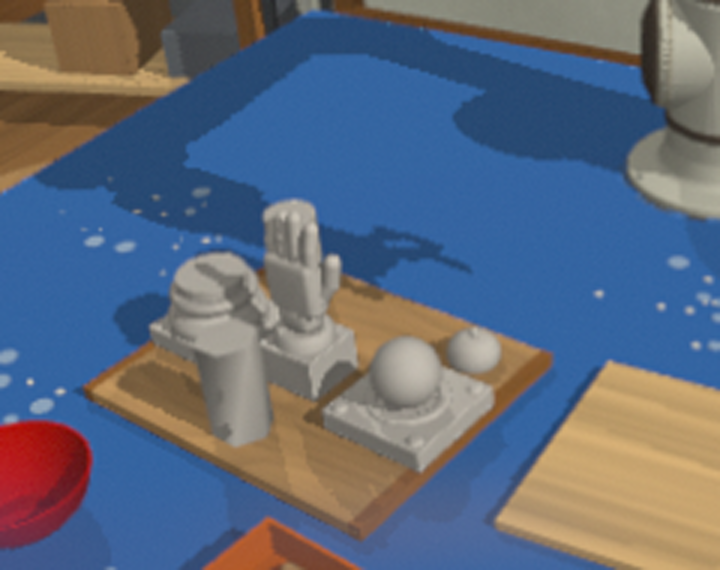

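View pics/top21.png

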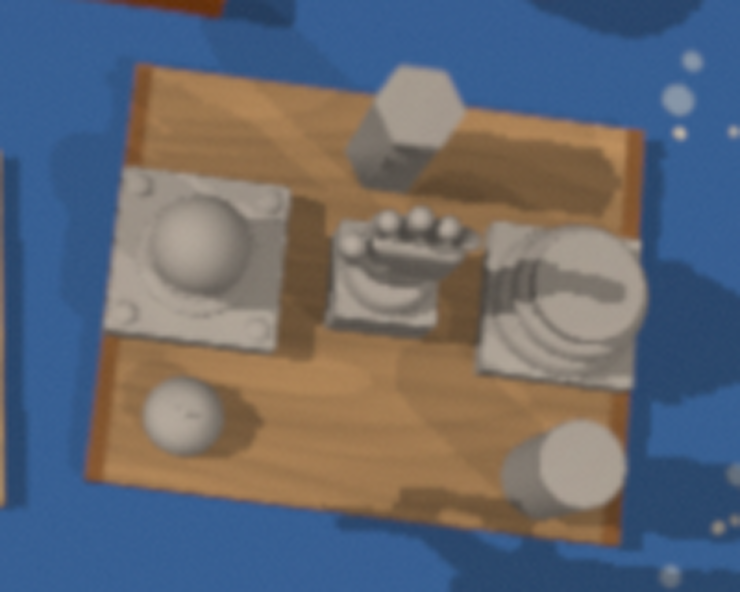

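Everything stands in place within about 1 mm by both cameras, so I'm handing the job in.

```bash
python3 -c "
from workcell import bot
print(bot.job_done())"
```

```text
the job is handed in; nothing more can be done
None
```

I placed the casts in the order you listed (block, ball, cylinder, prism, then the hand on the block), moved the arm clear and handed the job in at about 40 s of the 141 s. Nothing toppled, and the apple was not touched.

The last checks, with both cameras and in board axes, put everything within about 1 mm of its place:

| Cast | Measured (mm, board x and y) | Intended |
|---|---|---|
| Block | within 1 of (0, 0), square to the board | (0, 0) |
| Ball | (0 ± 1, 120), inside the ring, centre height right | (0, 120) |
| Cylinder | (-112.5, -120), about 35 clear of the column base | (-112, -120) |
| Prism | (92, 0), about 35 clear of the block | (92, 0) |
| Hand | centred on the block, upright, palm to the front | on (0, 0) |

- **Prism angle:** the cameras disagreed. The top camera reads it 1° off square and the scene camera 5°. I trust the top camera, because it sees the whole top face and the prism was gripped by its flats.
- **Hand angle:** the top camera reads the palm about 0° off square and the scene camera 1.9°.
- **Column base:** in the final scene view the other casts hid part of it, so that reading was no use. The top view was fine.

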